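# Load two samples and hold the sprung tester on the sine plate's reference mark

### The job

Get the hardness check ready: first lay the plain steel ring flat in the small nest of the aluminium sample plate and let go of it, then lay the spur gear in the large nest in the same way. Then draw the pen-like tester out of its holder and, to check it, hold it square to the sloping face of the sine plate (not upright) with its tip inside the scribed circle, pressing lightly so that the sprung tip goes in about half its 10 mm travel; finish while still holding it there. Never press it hard, and leave the nut, vee block, tin and chuck jaw where they are.

Things in the scene. Friction and masses are not known exactly. Their poses are not given: they have to be found in the camera images.
- ring_centre (a point): plain ground steel spacer ring, lying flat on the bench: 38 mm outside, about 24 mm bore, 13 mm high. The point is its centre, half-way up (6.5 mm above its underside); z is its axis. Grasp it from above across the outside, by its upper half.
- gear_centre (a point): small steel spur gear, lying flat on the bench, hub up: toothed rim 56 mm across and 12 mm high, above it a hub 34 mm across, 20 mm high in all. The point is its centre, half-way up (10 mm above its underside); z is its axis. Grasp it from above across the toothed rim, by the rim's upper half.
- nest_small (a point): centre of the floor of the small nest, a round dark-floored pocket 47 mm across (9 mm wider than the ring) and 4 mm deep in the flat aluminium sample plate (84x150x14 mm, fixed; nest floors 10 mm, plate top 14 mm above the bench). x across the plate, y along it towards the small-nest end, z up. A seated ring stands 9 mm proud. The nests' centres are 70 mm apart along y.
- nest_large (a point): centre of the floor of the large nest, a round dark-floored pocket 65 mm across (9 mm wider than the gear) and 4 mm deep in the same plate, 70 mm from the small nest along -y. Axes as for nest_small. The toothed rim of a seated gear stands 8 mm proud.
- tester_grip (a point): middle of the round dark handle (26 mm across) of the pen-like tester, 0.12 kg, upright in its holder, tip down; z is its axis, away from the tip. Handle: 38 mm down to the shoulder, 32 mm up, then a 9 mm cap. Below the shoulder: nose 15 mm thick, 40 mm long, then the 6 mm tip, 12 mm out. Free tip 90 mm from this point. In the holder 96 mm above the bench; lift straight up 55 mm or more to clear.
- tester_tip (a point): the round end of the tester's sprung tip (6 mm across), 90 mm from tester_grip along the tester's -z when not pressed; z as for the tester.
- plunger (a joint): how far the sprung tip is pushed in: 0 free, 0.010 fully in. It takes 2 N to start and 0.5 N more for each mm: 4.5 N half-way, 7 N fully in; beyond that it is rigid.
- tester: the tester as a whole; origin on its axis at the shoulder (52 mm above the free tip, 38 mm below tester_grip), z as for tester_grip.
- holder: black block 64x64x58 mm fixed to the bench, with an upright hole 19 mm across through its middle, in which the tester's nose stands; the tester's shoulder rests on its top. Origin at the centre of its underside.
- spot (a point): centre of the scribed circle (dark ring, inside 17 mm across, centre dot) on the sine plate's flat aluminium sloping face. z is the face's outward normal, 20 deg from vertical, leaning to the low side; x points straight up the slope, y is level. The face is 104 mm along x, 76 mm along y; the spot is 12 mm from its middle towards +x and 12 mm towards +y. The other dark dots are screw holes.
- sine_plate: the sine plate: steel base 116x80 mm fixed to the bench, carrying the face tilted by 20 degrees on two rollers and a stack of gauge blocks. Origin at the centre of its underside; the face is lowest at its -x side and rises to +x; highest edge about 75 mm above the bench. The spot lies 1 mm along x, 12 mm along y and 61 mm above this origin.
- ring: the same ring; origin at the centre of its underside.
- gear: the same gear; origin at the centre of its underside.
- nut: a zinc hexagon nut (24x28x13 mm); a bystander, to be left alone. Origin at the centre of its underside.
- vee: a dark vee block (43x57x46 mm); a bystander, to be left alone. Origin at the centre of its underside.
- tin: a flat round grease tin (67 mm across, 32 mm high); a bystander, to be left alone. Origin at the centre of its underside.
- jaw: a machined chuck jaw with two bores (50x34x66 mm); a bystander, to be left alone. Origin at the centre of its underside.
Not all that is in view belongs to the job. Leave any green look-alike of the holder alone.

How it is judged:
By the outcome, as a careful person would: the job done as asked, in the order asked, and still so for the second after the job is handed in, while the arm keeps its last pose, push and grip.
It also fails if it takes over 61 s, if anything falls off the work surface, if the arm or the gripper's body presses on something with over 40 N, if the wrist force passes 120 N, or if a joint passes its speed limit or range.

### The arm

A 7-joint arm with a two-finger parallel gripper is mounted at the origin on a cart in front of the work surface, level with it; the furniture and walls round the work are solid. World frame = base frame: x ahead of the robot, y to its left, z up, the work surface at z = 0. Lengths are in m, angles in rad, forces in N, time in s.
With the tool pointing down it reaches from about 0.35 to 0.9 m from the base axis. Payload 7.2 kg.
Tool frame: the origin (TCP) lies at the very end of the fingers, on their centre line; the grasp point (between the pads) lies hold_point_z behind it (hold_point_z is the distance from the TCP to the grasp point, in m); y points along the fingers, x is the direction in which the jaws open and shut, and the axes are right-handed (so a half turn about y gives the same grasp; the last joint's range is limited). The gripper opens to 85 mm and grips with 20 to 120 N. Pads are 22 mm wide; open, the fingers measure 114 mm over their backs; the gripper's body (76 mm by 85 mm) begins 54 mm behind the grasp point. The pads swing forward as they close: fully open they stand 13 mm farther back than shut.
Start: joints at [1.277, 0.411, -0.013, 1.596, 0.006, 1.134, -0.082], TCP at [0.14, -0.609, 0.231] pointing down, gripper open.
Joint ranges: [-2.95, 2.95], [-0.29, 1.99], [-1.47, 1.44], [0.14, 2.54], [-1.03, 4.17], [0.13, 1.85], [-2.86, 2.86]. Speed limits (rad/s): [2.39, 2.39, 3.01, 3.01, 3.14, 3.14, 3.14].

### API

Orientations are given as a unit quaternion [w, x, y, z].
In Python, from station import get_state, grab_frame, camera_model, finish_job, recognise, spot_point, hold_point_z gives the robot as it stands.
- The arm moves only by the shell command python3 -m handwheel 'ROWS' [OPENING] [FORCE]. ROWS is JSON, a list of rows, each a list of 6 numbers: the shift along the tool's x, y, z in m, then the turn, a rotation vector about the tool's x, y, z in degrees. In form: [[tx, ty, tz, ax, ay, az], ...]. A call has exactly 10 rows; each row is the pose to reach, as a shift and turn from the pose commanded when the call began, along the tool's axes at that moment; what a row does not reach only later rows make up. A row lasts 1/10 s, in which the tool goes at most 50 mm and 8.59 degrees, less where a joint would pass 70% of its speed; a pose out of reach is approached as far as the arm can. A call with a gripper value outside its range is refused whole. OPENING is the closure, from -1 (fully open) to 1 (shut), so that 0 is half open, set as the call begins (- or left out, the last holds). The fingers move at their own pace and stop on an object; FORCE is the grip in N (left out, the last holds). Time passes only in rows, so rows that repeat a pose let the fingers close, or fill a call up. It gives the time, the measured TCP pose, the force and the opening at its end, in the units of the state.
- get_state(): the state, without advancing time (a new reading comes with each control period).
- grab_frame(name): name is "side" or "top"; returns (picture, depth): 400x640x3 uint8, red, green, blue; 400x640 float32, m along the optical axis (not along the pixel's ray), 0 where there is no reading.
- camera_model(name): a dict with "camera_matrix" (3x3 intrinsics, pixels), "distortion" ([k1, k2, p1, p2, k3] as OpenCV has them; the pictures are not rectified), "T" (4x4, takes a point from camera to world coordinates). Camera axes: x right, y up, looking along -z (the intrinsics and any distortion apply to the point x, -y, -z); pixel columns grow to the right and rows downward; lengths in m; the calibration is good to about 2 mm. A picture is of the moment at which its call begins. camera_model takes no time and is no camera call.
- finish_job(): hands the job in, once; it reports no verdict.
Trained networks look in the newest picture that a camera, given by its name, has taken for a name from the list of things; names that differ only in an ending like _2 or _b are one class to them, and where a whole thing is asked for, a point or a joint stands for the part that bears it (a point fixed in the world has none). Each returns a list of dicts, best first, with "conf" (0 to 1); they miss things now and then, are a little off and sometimes report something else, mostly with a low value. They report only what shows in the picture. A call takes as long as a camera call. They do not tell look-alikes from the thing itself.
- recognise(camera, label): "point" ([x, y, z] in m, in world coordinates, good to about 4 mm: the middle of the surface that is visible of it).
- spot_point(camera, label): "point" ([x, y, z] in m, in world coordinates, good to about 4 mm: a listed point, or the origin of a listed thing).
The state is a dict: "t": time; "qpos": joint angles; "qd": joint speeds; "joint_torque": joint torques, N m; "tool_pos": TCP position; "eef_rot": TCP orientation; "wrist_force": force on the tool from outside, world axes, zero at the start; "wrist_torque": the same for the moment, N m; "grip_width": finger opening in m.
Only numpy, scipy, OpenCV 4.12 (cv2) and the standard library are available. Lean on these libraries where they do the work, as an engineer would, in place of code of your own. Each camera call takes 0.05 s, during which the arm holds its last target.

## Working session

There is one attempt and no reset: what is moved stays moved. The work goes in short steps, Python scripts to look and compute and a shell command to move; the robot and the scene stay as the last step left them, time stands still between calls to the robot, and variables do not carry over. Pictures are saved under pics/ and viewed, and the job is handed in when it is done.

```bash
ls; mkdir -p pics; python3 - <<'E'
from station import *
import cv2,numpy as np
s=get_state()
for k,v in s.items(): print(k,v)
print(hold_point_z)
for c in("side","top"):
    p,d=grab_frame(c); cv2.imwrite(f"pics/{c}0.png",p[:,:,::-1]); np.savez(f"pics/{c}0.npz",p=p,d=d)
    m=camera_model(c); print(c,m)
E
```

```text
pics
t 0.0
qpos [ 1.27680355  0.41187983 -0.01270045  1.59706382  0.00559161  1.13428584
 -0.08220483]
qd [-2.76750950e-04  3.16248656e-04 -1.84155943e-03  2.03152081e-03
 -2.71895436e-04  9.36014123e-04  8.21354412e-05]
joint_torque [ 2.74238873e-04 -6.00619340e+01  6.82022888e-01 -2.99406320e+01
  1.37169339e-02  1.07420856e-02  3.37046504e-05]
tool_pos [ 0.13976728 -0.60865804  0.23045754]
eef_rot [ 0.55346764 -0.55282523  0.44095311 -0.44002068]
wrist_force [-0.1661879   0.70475148  0.11428977]
wrist_torque [ 0.00950213 -0.04445637 -0.00762203]
grip_width 0.0855644121669563
0.0187
side {'camera_matrix': array([[426.14563978,   0.        , 316.6335202 ],
       [  0.        , 426.14563978, 201.04441252],
       [  0.        ,   0.        ,   1.        ]]), 'distortion': array([-0.0026528,  0.       ,  0.       ,  0.       ,  0.       ]), 'T': array([[ 0.97611709,  0.09671527, -0.19452914,  0.3393303 ],
       [-0.21711645,  0.40348921, -0.88885145, -0.49286653],
       [-0.0074751 ,  0.90985857,  0.41485119,  0.43688824],
       [ 0.        ,  0.        ,  0.        ,  1.        ]])}
top {'camera_matrix': array([[369.85246144,   0.        , 318.68060362],
       [  0.        , 369.85246144, 201.57557   ],
       [  0.        ,   0.        ,   1.        ]]), 'distortion': array([-0.06108243,  0.        ,  0.        ,  0.        ,  0.        ]), 'T': array([[-0.01439601,  0.98771146, -0.15562397,  0.36505213],
       [-0.99979702, -0.0120252 ,  0.01616502,  0.2544584 ],
       [ 0.01409497,  0.15582509,  0.9876841 ,  0.92846348],
       [ 0.        ,  0.        ,  0.        ,  1.        ]])}
```

View pics/side0.png

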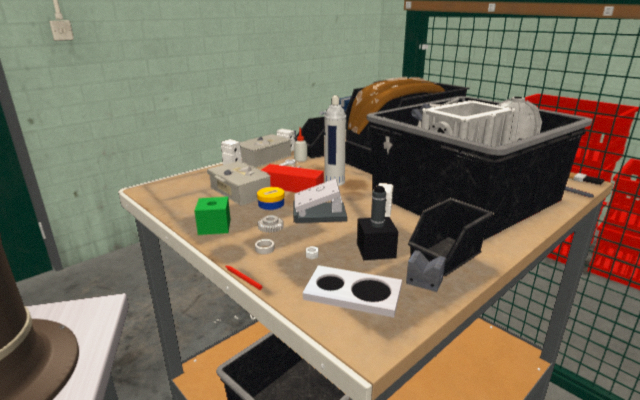

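View pics/top0.png

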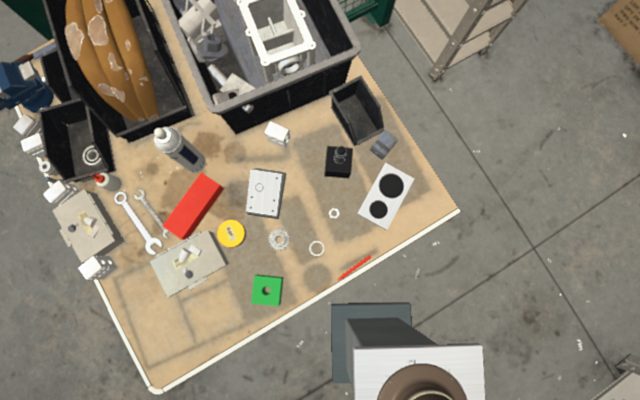

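```bash
python3 - <<'E'
from station import *
for c in("top","side"):
  for l in ["ring_centre","gear_centre","nest_small","nest_large","tester_grip","tester_tip","spot","holder","sine_plate"]:
    print(c,l,[(([round(float(x),4) for x in r["point"]]),round(r["conf"],2)) for r in spot_point(c,l)][:3])
print(get_state()["t"])
E
```

```text
top ring_centre [([0.3932, 0.2483, 0.006], 0.56)]
top gear_centre [([0.4166, 0.3389, 0.0109], 0.74)]
top nest_small [([0.4865, 0.0913, 0.0075], 0.78), ([0.3935, 0.2493, 0.0055], 0.24), ([0.4164, 0.3426, 0.0042], 0.23)]
top nest_large [([0.5544, 0.0528, 0.0079], 0.88)]
top tester_grip [([0.6096, 0.1916, 0.0945], 0.66)]
top tester_tip [([0.6577, 0.0728, -0.0076], 0.74), ([0.3943, 0.2483, 0.0063], 0.24)]
top spot [([0.537, 0.3893, 0.0636], 0.86)]
top holder [([0.608, 0.1918, -0.0003], 0.71)]
top sine_plate [([0.5407, 0.372, 0.0045], 0.57)]
side ring_centre [([0.3919, 0.2461, 0.0092], 0.68), ([0.5533, 0.057, 0.0098], 0.6)]
side gear_centre [([0.4227, 0.3399, 0.0086], 0.84), ([0.6041, 0.1892, -0.0032], 0.63)]
side nest_small [([0.4911, 0.0876, 0.0135], 0.66), ([0.6545, 0.0708, 0.0021], 0.24)]
side nest_large [([0.549, 0.0578, 0.0097], 0.69)]
side tester_grip [([0.5535, 0.0547, 0.0108], 0.22)]
side tester_tip []
side spot [([0.5388, 0.3803, 0.0611], 0.76)]
side holder [([0.6026, 0.1915, -0.0009], 0.62), ([0.2939, 0.3662, -0.0001], 0.61)]
side sine_plate [([0.539, 0.37, 0.0002], 0.67)]
1.0
```

Side picture: ring (263,246), gear (270,223), plate (353,290), tester in black holder (377,225), green look-alike (212,215), and sine plate (320,203). In the top picture: ring (317,248), gear (279,240), nut (334,213), and the nests (379,209) and (391,186). Also there: tester/holder (339,160), sine plate (265,192), green look-alike (267,290), and a round thing in the bin at (92,155).

What could be taken for the ring: the nut at (334,213), the gear at (279,240) and the part in the bin at (92,155). I choose (317,248). For the holder: green (267,290) or black (339,160); I choose black. I'll check these in a close crop.

```bash
cat > h.py <<'E'
import numpy as np,cv2
from station import *
def ray(c,uv):
    m=camera_model(c);K=m["camera_matrix"];D=np.array(m["distortion"]);T=m["T"]
    n=cv2.undistortPoints(np.array(uv,float).reshape(-1,1,2),K,D).reshape(-1,2)
    d=np.c_[n[:,0],-n[:,1],-np.ones(len(n))]@T[:3,:3].T
    return T[:3,3],d
def atz(c,uv,z):
    o,d=ray(c,uv); return o+d*((z-o[2])/d[:,2:3])
def proj(c,P):
    m=camera_model(c);K=m["camera_matrix"];D=np.array(m["distortion"]);T=m["T"]
    q=(np.array(P,float).reshape(-1,3)-T[:3,3])@T[:3,:3]; q=q*[1,-1,-1]
    return cv2.projectPoints(q,np.zeros(3),np.zeros(3),K,D)[0].reshape(-1,2)
def cloud(c,d):
    v,u=np.mgrid[:400,:640]; o,r=ray(c,np.c_[u.ravel(),v.ravel()])
    return (o+r*d.ravel()[:,None]).reshape(400,640,3)
def crop(c,p,u,v,w,h,s,name):
    im=p[v:v+h,u:u+w,::-1]; im=cv2.resize(im,None,fx=s,fy=s,interpolation=cv2.INTER_CUBIC); cv2.imwrite(name,im)
E
python3 - <<'E'
from h import *
for c,a in(("top",(220,130,200,180,4)),("side",(190,170,220,150,3.6))):
    z=np.load(f"pics/{c}0.npz"); crop(c,z["p"],*a,f"pics/{c}crop.png")
E
```

```text
(no output)
```

View pics/topcrop.png

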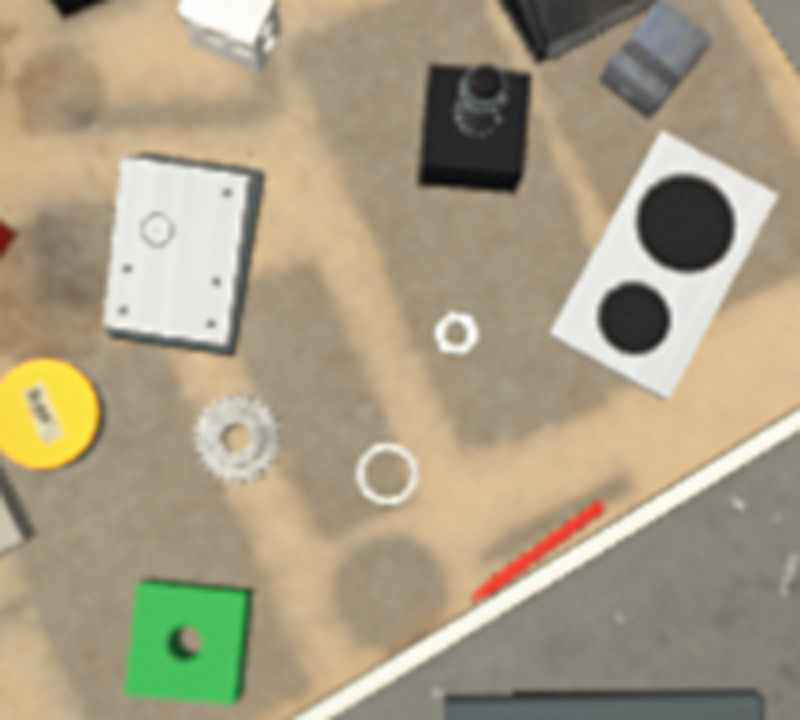

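View pics/sidecrop.png

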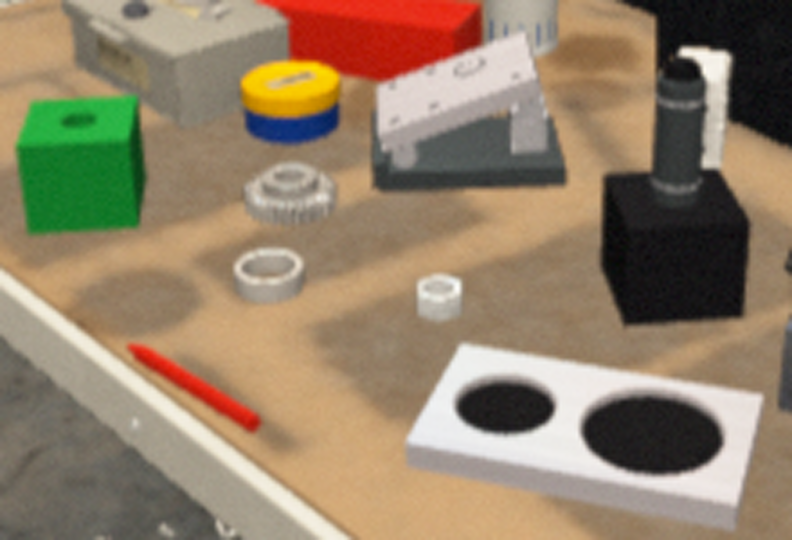

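The crops confirm the choice: plain ring (top 317,248), toothed gear with hub (279,240), hex nut (334,213), and tester in the black holder (339,158). Next I measure precisely and check with overlays in both cameras.

```bash
cat > m.py <<'E'
from h import *
from scipy.optimize import least_squares
z=np.load("pics/top0.npz");p=z["p"];d=z["d"]; C=cloud("top",d)
s=np.load("pics/side0.npz");ps=s["p"];Cs=cloud("side",s["d"])
def circ(c,r,z,n=60,ax=None):
    t=np.linspace(0,2*np.pi,n); return np.c_[c[0]+r*np.cos(t),c[1]+r*np.sin(t),np.full(n,z)]
g=cv2.cvtColor(p,cv2.COLOR_RGB2GRAY); gs=cv2.cvtColor(ps,cv2.COLOR_RGB2GRAY)
hsv=cv2.cvtColor(p,cv2.COLOR_RGB2HSV);hss=cv2.cvtColor(ps,cv2.COLOR_RGB2HSV)
def blob(mask,uv):
    n,l,st,ce=cv2.connectedComponentsWithStats(mask.astype(np.uint8))
    ys,xs=np.where(l>0); i=np.argmin((xs-uv[0])**2+(ys-uv[1])**2); k=l[ys[i],xs[i]]
    m=(l==k).astype(np.uint8); cn=cv2.findContours(m,cv2.RETR_EXTERNAL,cv2.CHAIN_APPROX_NONE)[0][0]
    return m,cn[:,0,:].astype(float),st[k]
for cam,im,H,pts in(("top",g,hsv,dict(small=(379,209),large=(391,186))),("side",gs,hss,dict(small=(330,283),large=(371,291)))):
  for n,uv in pts.items():
    m,cn,st=blob(im<70,uv); e=cv2.fitEllipse(cn.astype(np.float32)); print(cam,n,st,e, atz(cam,[e[0]],.014 if cam=="top" else .012)[0].round(4))
for cam,H,pts in(("top",hsv,dict(ring=(317,248),gear=(279,240))),("side",hss,dict(ring=(264,245),gear=(270,223)))):
  for n,uv in pts.items():
    u,v=uv; w=20; 
    m,cn,st=blob((H[:,:,1]<60)&(H[:,:,2]>90),uv); 
    x,y,ww,hh=cv2.boundingRect(cn.astype(np.int32)); e=cv2.fitEllipse(cn.astype(np.float32))
    print(cam,n,st,e,atz(cam,[e[0]],.0065 if n=="ring" else .006)[0].round(4),atz(cam,[e[0]],.012)[0].round(4))
# table height check & plate top
print("table z",np.median(C[225:235,350:360,2]),np.median(Cs[255:262,340:360,2]))
# plate: depth pts z .01-.018 around
for cc,n in((C,"top"),(Cs,"side")):
    m=(abs(cc[...,0]-.52)<.13)&(abs(cc[...,1]-.075)<.13)&(cc[...,2]>.009)&(cc[...,2]<.02)
    q=cc[m][:,:2].astype(np.float32); 
    print(n,len(q),cv2.minAreaRect(q), np.median(cc[m][:,2]))
E
python3 m.py
```

```text
top small [370 201  17  17 214] ((378.1139831542969, 209.2176055908203), (15.395999908447266, 15.92544174194336), 127.6776123046875) [0.4879 0.0909 0.014 ]
top large [380 175  23  22 414] ((390.9878845214844, 185.48643493652344), (21.539377212524414, 22.59584617614746), 110.7803955078125) [0.5482 0.0557 0.014 ]
side small [317 277  27  13 271] ((330.0736083984375, 282.9001770019531), (12.324917793273926, 25.198312759399414), 90.88117980957031) [0.4882 0.0866 0.012 ]
side large [352 280  38  21 614] ((370.83526611328125, 290.42193603515625), (19.58255958557129, 37.24634552001953), 94.50823211669922) [0.5483 0.051  0.012 ]
top ring [316 248   3   4   7] ((317.0489807128906, 249.6035614013672), (2.0414860248565674, 2.9743025302886963), 8.131730079650879) [0.39   0.2451 0.0065] [0.3899 0.2452 0.012 ]
top gear [  96  168  229  132 8935] ((204.1410675048828, 217.74673461914062), (129.76678466796875, 187.66554260253906), 109.51701354980469) [0.4728 0.5277 0.006 ] [0.4721 0.5259 0.012 ]
side ring [255 239  20  15 241] ((264.2833251953125, 245.81387329101562), (14.496777534484863, 19.61098289489746), 81.72338104248047) [0.3938 0.2447 0.0065] [0.3931 0.2352 0.012 ]
side gear [258 215  25  17 349] ((270.1670837402344, 223.38052368164062), (16.354961395263672, 25.036043167114258), 87.95339965820312) [0.4168 0.339  0.006 ] [0.4157 0.3274 0.012 ]
table z -0.0012393763191933527 -0.0018577777377061233
top 1574 ((0.5521550178527832, 0.10541156679391861), (0.20473456382751465, 0.2073882520198822), 76.841552734375) 0.012185062669811952
side 2434 ((0.5547394752502441, 0.10246174782514572), (0.20578071475028992, 0.211443230509758), 76.68096923828125) 0.012007600148869119
```

```bash
cat > ov.py <<'E'
from m import circ
from h import *
import sys
def overlay(c,p,a,curves,name):
    u,v,w,h,s=a
    im=cv2.resize(p[v:v+h,u:u+w,::-1],None,fx=s,fy=s,interpolation=cv2.INTER_CUBIC)
    for P,col in curves:
        q=(proj(c,P)-[u,v]+.5)*s-.5
        cv2.polylines(im,[np.round(q*8).astype(np.int32).reshape(-1,1,2)],False,col,1,cv2.LINE_AA,3)
    cv2.imwrite(name,im)
E
sed -i '/^for cam/,$d' m.py
python3 - <<'E'
from m import *
from ov import overlay
print(atz("top",[(316.4,248.1)],.013),atz("top",[(278.9,239.1)],.012),atz("side",[(264.2,243)],.013))
R=(.3925,.2463);G=(.4175,.3395);S=(.4878,.0893);L=(.548,.0545)
c1=(0,0,255);c2=(0,160,0);c3=(255,0,0)
cur=[(circ(R,.019,.013),c1),(circ(R,.019,0),c2),(circ(R,.012,.013),c3),(circ(G,.028,.012),c1),(circ(G,.028,0),c2),(circ(G,.017,.02),c3),
(circ(S,.0235,.014),c1),(circ(L,.0325,.014),c1)]
overlay("top",p,(260,160,160,110,5),cur,"pics/ovt.png")
overlay("side",ps,(240,205,170,120,4.7),cur,"pics/ovs.png")
E
```

```text
[[0.39353772 0.24675233 0.013     ]] [[0.41687304 0.3390229  0.012     ]] [[0.39396332 0.24446478 0.013     ]]
```

View pics/ovt.png

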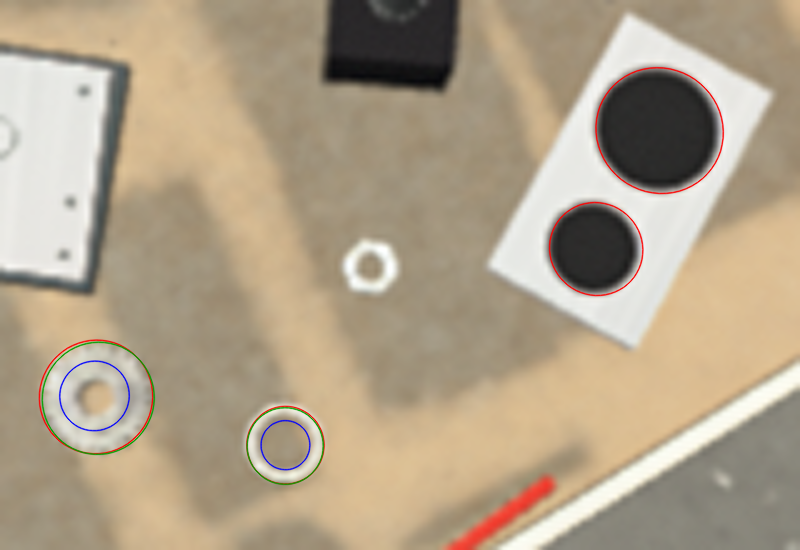

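View pics/ovs.png

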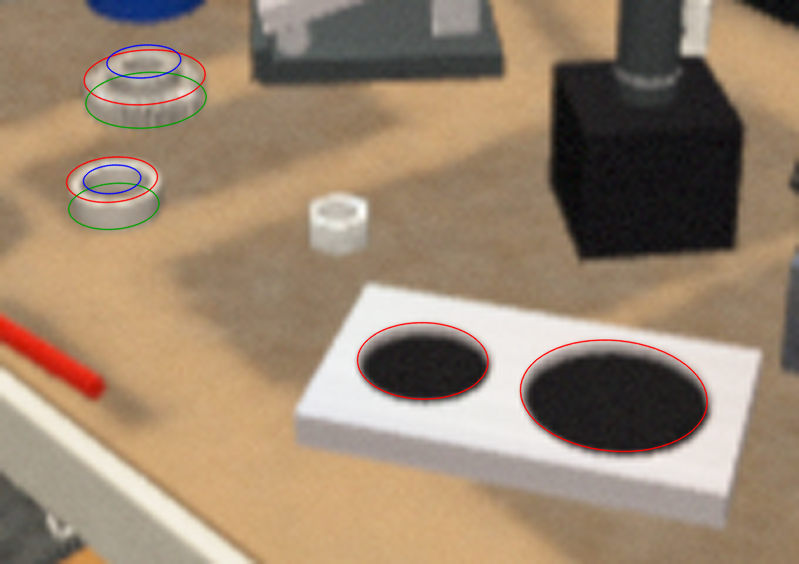

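The overlays fit in both cameras to within about 1 mm. Now the tester and the sine plate.

```bash
cat > sp.py <<'E'
import numpy as np
def sine(o,a):
    c,s=np.cos(a),np.sin(a); R=np.array([[c,-s,0],[s,c,0],[0,0,1]]); b=np.radians(20)
    F=R@np.array([[np.cos(b),0,-np.sin(b)],[0,1,0],[np.sin(b),0,np.cos(b)]])
    spot=np.array(o)+R@[.001,.012,.061]
    return spot,F
E
python3 - <<'E'
from m import *
from ov import overlay
from sp import sine
H=(.607,.1915); 
def sq(c,h,a,z):
    q=np.array([[1,1],[1,-1],[-1,-1],[-1,1],[1,1]])*h; R=np.array([[np.cos(a),-np.sin(a)],[np.sin(a),np.cos(a)]])
    return np.c_[q@R.T+c,np.full(5,z)]
c1=(0,0,255);c2=(0,255,0);c3=(255,0,0)
spot,F=sine((.540,.371,0),np.radians(-6)); print(spot)
def face(q): return spot+np.array(q)@F.T
f=np.array([[52,38],[52,-38],[-52,-38],[-52,38],[52,38]])/1000-[.012,.012]
t=np.linspace(0,2*np.pi,50)
cur=[(sq(H,.032,np.radians(-3),.058),c1),(circ(H,.013,.058),c2),(circ(H,.013,.128),c2),(circ(H,.013*.8,.137),c3),(np.array([[*H,.058],[*H,.137]]),c3),
(face(np.c_[f,np.zeros(5)]),c1),(face(np.c_[.0085*np.cos(t),.0085*np.sin(t),0*t]),c2)]
overlay("top",p,(230,130,140,100,5.7),cur,"pics/ovt2.png")
overlay("side",ps,(280,165,140,110,5.4),cur,"pics/ovs2.png")
# plane fit of face depth
for cc,n in((C,"top"),(Cs,"side")):
    uv=proj(n,face(np.c_[np.random.default_rng(0).uniform([-.055,-.04],[.03,.02],(300,2)),np.zeros(300)])).round().astype(int)
    q=cc[uv[:,1],uv[:,0]]; mu=np.median(q,0); 
    A=np.c_[q[:,:2]-spot[:2],np.ones(len(q))]; w=np.ones(len(q),bool)
    for _ in range(5):
        x=np.linalg.lstsq(A[w],q[w,2],rcond=None)[0]; w=abs(A@x-q[:,2])<.004
    print(n,w.sum(),"slope deg",np.degrees(np.arctan(np.hypot(*x[:2]))),"dir",np.degrees(np.arctan2(x[1],x[0])),"z at spot",x[2])
E
```

```text
[0.54224886 0.38282973 0.061     ]
top 294 slope deg 20.095140134647266 dir -9.192562975012736 z at spot 0.06120895594400339
side 297 slope deg 20.12144497091407 dir -10.27175995606694 z at spot 0.060427843575745904
```

View pics/ovt2.png

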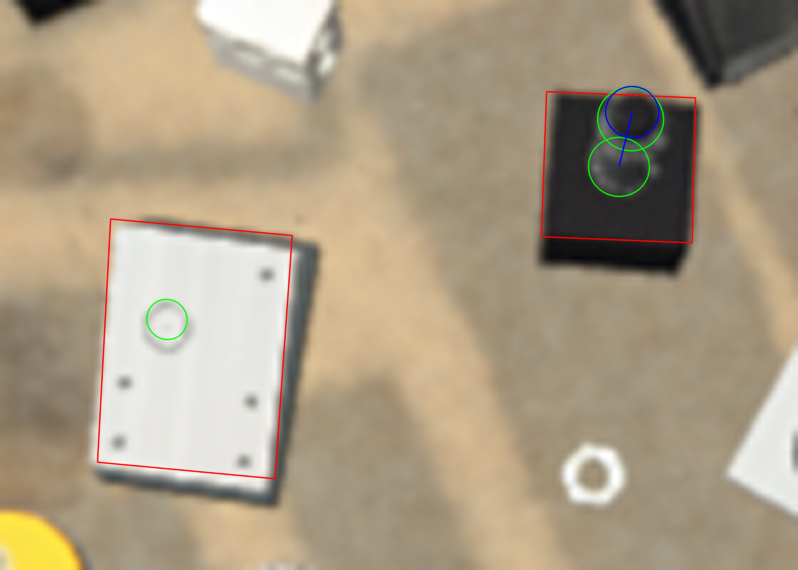

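View pics/ovs2.png

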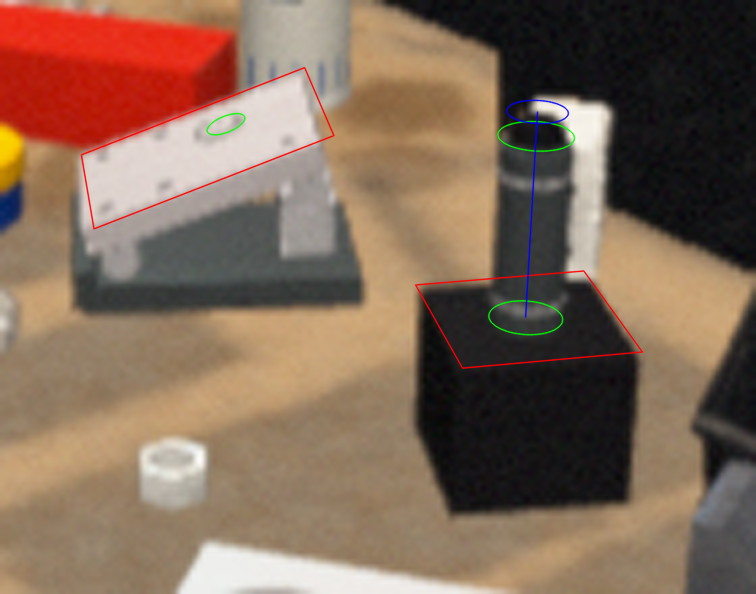

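```bash
python3 - <<'E'
from m import *
def gam(p,a,n):
    u,v,w,h,s=a; im=p[v:v+h,u:u+w,::-1].astype(float)/255; im=cv2.resize(np.clip(im,0,.5)*2,None,fx=s,fy=s,interpolation=cv2.INTER_CUBIC).clip(0,1)**.45
    return (im*255).astype(np.uint8)
A=gam(p,(318,138,44,50,9),0);B=gam(ps,(350,180,52,80,7),0)
h=max(A.shape[0],B.shape[0]); A=cv2.copyMakeBorder(A,0,h-A.shape[0],0,0,0);B=cv2.copyMakeBorder(B,0,h-B.shape[0],0,0,0)
cv2.imwrite("pics/hold.png",np.hstack([A,B]))
for cc,a,n in((C,(318,138,44,50),"top"),(Cs,(350,180,52,80),"side")):
    u,v,w,h=a; q=cc[v:v+h,u:u+w].reshape(-1,3)
    t=q[(q[:,2]>.05)&(q[:,2]<.064)]; print(n,len(t),cv2.minAreaRect(t[:,:2].astype(np.float32)),np.median(t[:,2]))
    for lo,hi in((.07,.1),(.1,.125),(.128,.15)):
        t=q[(q[:,2]>lo)&(q[:,2]<hi)]; print(n,lo,len(t),np.median(t,0),t[:,:2].min(0),t[:,:2].max(0))
E
```

```text
top 509 ((0.6070838570594788, 0.19050495326519012), (0.06395512819290161, 0.06534574180841446), 83.9206314086914) 0.056731957999092475
top 0.07 33 [0.59549668 0.19338108 0.08414027] [0.59385941 0.18023595] [0.6091864  0.20311506]
top 0.1 44 [0.59640668 0.19358255 0.1160053 ] [0.59372423 0.17808632] [0.61860654 0.20272139]
top 0.128 66 [0.60577701 0.19114336 0.13421899] [0.59670748 0.18080665] [0.61590563 0.20095612]
side 713 ((0.648892879486084, 0.2839205861091614), (0.2900039553642273, 0.07964057475328445), 65.44087982177734) 0.05614216041977832
side 0.07 199 [0.60167008 0.17861527 0.08499955] [0.59270645 0.17335733] [0.72712464 0.36238174]
side 0.1 170 [0.60148338 0.17879683 0.11223175] [0.59245781 0.17433699] [0.61803813 0.19073202]
side 0.128 62 [0.60448773 0.18291956 0.13265303] [0.59644754 0.17749329] [0.61454805 0.19384632]
```

View pics/hold.png

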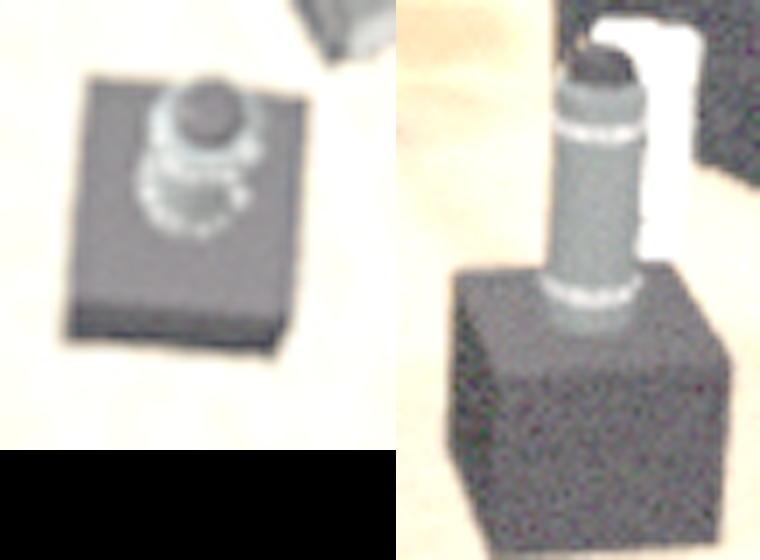

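```bash
python3 - <<'E'
from m import *
from ov import overlay
from sp import sine
print(atz("top",[(166.5/5.7+230-.4,329/5.7+130-.4)],.061),atz("side",[(216/5.4+280-.4,128/5.4+165-.4)],.061))
c1=(0,0,255);c2=(0,255,0)
best=(.5380,.3715,0)
spot,F=sine(best,np.radians(-9.5)); print(spot,F)
face=lambda q: spot+np.array(q)@F.T
f=np.array([[52,38],[52,-38],[-52,-38],[-52,38],[52,38]])/1000-[.012,.012]
t=np.linspace(0,2*np.pi,50)
cur=[(face(np.c_[f,np.zeros(5)]),c1),(face(np.c_[.0085*np.cos(t),.0085*np.sin(t),0*t]),c2)]
overlay("top",p,(240,160,50,64,8),cur,"pics/a.png"); overlay("side",ps,(285,170,64,55,8),cur,"pics/b.png")
A=cv2.imread("pics/a.png");B=cv2.imread("pics/b.png");A=A[:440];cv2.imwrite("pics/sine2.png",np.hstack([A[:440],B[:440]])[:,:800])
E
```

```text
[[0.53793174 0.38272263 0.061     ]] [[0.53732395 0.37913406 0.061     ]]
[0.54096686 0.38317038 0.061     ] [[ 0.9268053   0.16504761 -0.33732954]
 [-0.15509402  0.9862856   0.05644961]
 [ 0.34202014  0.          0.93969262]]
```

View pics/sine2.png

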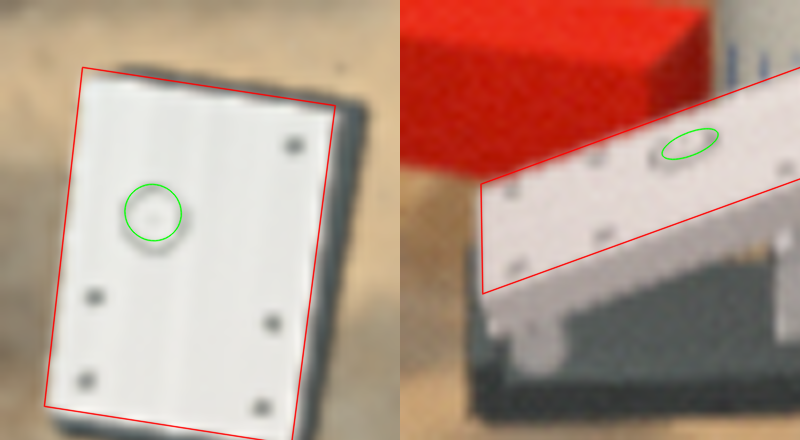

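```bash
cat > pl.py <<'E'
import numpy as np,sys
from scipy.spatial.transform import Rotation as R
from station import get_state
def R0():
    s=get_state(); q=s["eef_rot"]; return np.array(s["tool_pos"]),R.from_quat([q[1],q[2],q[3],q[0]])
def down(ang):  # tool z down, x along ang (deg)
    a=np.radians(ang); x=np.array([np.cos(a),np.sin(a),0]); z=np.array([0,0,-1.]); return R.from_matrix(np.c_[x,np.cross(z,x),z])
def rel(p,Rt=None,cur=None):
    p0,r=cur or R0(); t=r.inv().apply(np.array(p)-p0)*1000
    w=(r.inv()*Rt).as_rotvec(degrees=True) if Rt is not None else np.zeros(3)
    return t.round(1),w.round(2)
def show():
    s=get_state(); p,r=R0(); M=r.as_matrix()
    print("t",round(s["t"],2),"p",p.round(4),"x",M[:,0].round(3),"ang",round(np.degrees(np.arctan2(M[1,0],M[0,0])),1),"z",M[:,2].round(3),"F",np.round(s["wrist_force"],2),"T",np.round(s["wrist_torque"],3),"w",round(s["grip_width"],4),"q",np.round(s["qpos"],2))
E
python3 - <<'E'
from pl import *
show()
p0,r=R0()
for a in (60.3,240.3): print(rel((.47,-.2,.25),down(a)),rel((.3932,.2463,.10),down(a)))
E
```

```text
t 1.0 p [ 0.1399 -0.6091  0.2313] x [ 0.224 -0.975  0.   ] ang -77.1 z [ 0.975  0.224 -0.   ] F [0.19 0.37 0.13] T [0.025 0.037 0.027] w 0.0852 q [ 1.28  0.41 -0.01  1.6   0.01  1.13 -0.08]
(array([-324.8,  -18.7,  413.3]), array([ -39.96, -102.38, -102.38])) (array([-777. ,  131.3,  438.4]), array([ -39.96, -102.38, -102.38]))
(array([-324.8,  -18.7,  413.3]), array([-85.44,  33.35,  33.35])) (array([-777. ,  131.3,  438.4]), array([-85.44,  33.35,  33.35]))
```

```bash
sed -i '/^def down/,/return R.from_matrix/d' pl.py; cat >> pl.py <<'E'
def ori(x,y):  # x jaw axis, y pointing dir (exact)
    y=np.array(y,float);y/=np.linalg.norm(y); x=np.array(x,float); x-=y*(x@y); x/=np.linalg.norm(x)
    return R.from_matrix(np.c_[x,y,np.cross(x,y)])
def down(ang):
    a=np.radians(ang); return ori([np.cos(a),np.sin(a),0],[0,0,-1])
E
sed -i 's/"z",M\[:,2\]/"y",M[:,1]/' pl.py
python3 - <<'E'
from pl import *
show()
for a in (60.3,240.3): print(rel((.47,-.2,.25),down(a)),rel((.3932,.2463,.10),down(a)))
E
```

```text
t 1.0 p [ 0.1399 -0.6091  0.2313] x [ 0.224 -0.975  0.   ] ang -77.1 y [-0. -0. -1.] F [0.19 0.37 0.13] T [0.025 0.037 0.027] w 0.0852 q [ 1.28  0.41 -0.01  1.6   0.01  1.13 -0.08]
(array([-324.8,  -18.7,  413.3]), array([   0.  , -137.36,   -0.  ])) (array([-777. ,  131.3,  438.4]), array([   0.  , -137.36,   -0.  ]))
(array([-324.8,  -18.7,  413.3]), array([ 0.  , 42.64,  0.  ])) (array([-777. ,  131.3,  438.4]), array([ 0.  , 42.64,  0.  ]))
```

```bash
python3 -m handwheel '[[-0.032,-0.002,0.041,0,-8.4,0],[-0.064,-0.004,0.082,0,-16.8,0],[-0.097,-0.006,0.124,0,-25.2,0],[-0.13,-0.008,0.165,0,-33.6,0],[-0.162,-0.01,0.207,0,-42,0],[-0.195,-0.012,0.248,0,-50.4,0],[-0.227,-0.014,0.289,0,-58.8,0],[-0.26,-0.016,0.33,0,-67.2,0],[-0.292,-0.018,0.372,0,-75.6,0],[-0.325,-0.019,0.413,0,-84,0]]' -0.5 30; python3 - <<'E'
from pl import *
show(); print(rel((.3932,.2463,.10),down(60.3)))
E
```

```text
t: 2.0
tool_pos: [0.4546, -0.2187, 0.2503]
eef_rot: [-0.705, 0.706, 0.045, -0.044]
wrist_force: [0.5, -1.2, 0.8]
grip_width: 0.0637
t 2.0 p [ 0.4546 -0.2187  0.2503] x [0.992 0.126 0.001] ang 7.3 y [ 0.001 -0.001 -1.   ] F [ 0.51 -1.17  0.75] T [-0.017 -0.069  0.023] w 0.0637 q [ 0.8   0.23 -0.52  1.83  0.13  1.11  0.36]
(array([ -2.3, 149.8, 469.2]), array([ 8.000e-02, -5.304e+01,  2.000e-02]))
```

```bash
cat >> pl.py <<'E'
import json,os
def cmd_set(p,Rt): json.dump([list(map(float,p)),Rt.as_quat().tolist()],open("cmd.json","w"))
def cmd():
    a,b=json.load(open("cmd.json")); return np.array(a),R.from_quat(b)
def adv(t_m,w_deg):  # record last row
    p,r=cmd(); cmd_set(p+r.apply(t_m),r*R.from_rotvec(w_deg,degrees=True))
def go(p,Rt=None): t,w=rel(p,Rt,cmd()); print("row(mm,deg)",t,w); 
E
python3 - <<'E'
from pl import *
x=np.radians(-77.1)
cmd_set((.1399,-.6091,.2313),down(-77.1)); adv((-.325,-.019,.413),(0,-84,0)); print(cmd()[0])
go((.3932,.2463,.08),down(60.3))
E
```

```text
[ 0.46992009 -0.20010031  0.2503    ]
row(mm,deg) [-22.5 170.3 452.4] [  0.  -53.4   0. ]
```

```bash
python3 -m handwheel '[[-0.002,0.006,0.046,0,-6,0],[-0.005,0.014,0.093,0,-12,0],[-0.008,0.03,0.14,0,-18,0],[-0.011,0.05,0.187,0,-24,0],[-0.014,0.072,0.234,0,-30,0],[-0.017,0.095,0.281,0,-36,0],[-0.019,0.118,0.327,0,-42,0],[-0.021,0.138,0.373,0,-48,0],[-0.0225,0.155,0.415,0,-53.4,0],[-0.0225,0.1703,0.4524,0,-53.4,0]]'; python3 - <<'E'
from pl import *
adv((-.0225,.1703,.4524),(0,-53.4,0)); print(cmd()[0])
show(); go((.3932,.2463,.0055),down(60.3))
E
```

```text
t: 3.0
tool_pos: [0.3759, 0.2283, 0.0785]
eef_rot: [0.611, -0.611, -0.356, 0.356]
wrist_force: [1.0, 0.5, 0.6]
grip_width: 0.064
[0.39323314 0.24632003 0.08      ]
t 3.0 p [0.3759 0.2283 0.0785] x [0.492 0.871 0.   ] ang 60.5 y [-0.     0.001 -1.   ] F [1.   0.55 0.61] T [-0.066 -0.019  0.025] w 0.064 q [ 0.01  0.44 -0.81  2.14  0.47  0.74 -0.05]
row(mm,deg) [-0.  74.5  0. ] [ 0. -0.  0.]
```

```bash
python3 -m handwheel '[[0,0,0,0,0,0],[0,0,0,0,0,0],[0,0.008,0,0,0,0],[0,0.016,0,0,0,0],[0,0.024,0,0,0,0],[0,0.032,0,0,0,0],[0,0.04,0,0,0,0],[0,0.04,0,0,0,0],[0,0.04,0,0,0,0],[0,0.04,0,0,0,0]]'; python3 - <<'E'
from pl import *
adv((0,.04,0),(0,0,0)); print(cmd()[0])
show(); print(rel((.3932,.2463,.0055),down(60.3)))
from h import *
p,d=grab_frame("side");crop("side",p,215,170,130,110,6,"pics/s3.png")
p,d=grab_frame("top");crop("top",p,270,190,100,90,6,"pics/t3.png")
E
```

```text
t: 4.0
tool_pos: [0.3766, 0.2264, 0.0395]
eef_rot: [0.611, -0.611, -0.356, 0.355]
wrist_force: [0.7, 0.6, -0.2]
grip_width: 0.064
[0.39323314 0.24632003 0.04      ]
t 4.0 p [0.3766 0.2264 0.0395] x [0.495 0.869 0.   ] ang 60.4 y [ 0.  0. -1.] F [ 0.73  0.58 -0.17] T [-0.015  0.005 -0.018] w 0.064 q [-0.04  0.5  -0.74  2.17  0.55  0.66 -0.12]
(array([25.4, 34.1, -4.6]), array([0.01, 0.05, 0.02]))
```

View pics/s3.png

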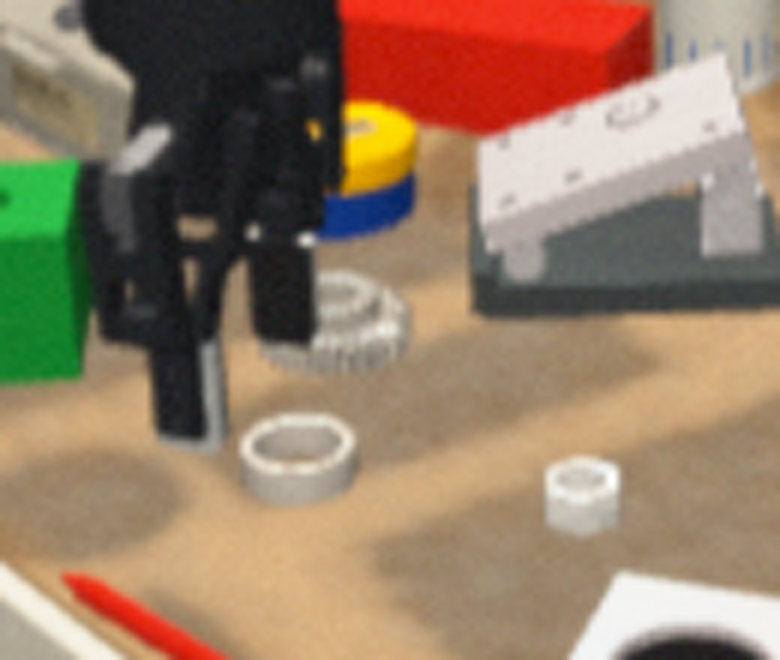

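The side crop shows the open fingers at (190,440) and (285,340), short of the ring at (298,458). The last move was clipped, so from here on I work from the measured pose.

```bash
python3 -m handwheel '[[0.013,0,-0.002,0,0,0],[0.0254,0,-0.0046,0,0,0],[0.0254,0,-0.0046,0,0,0],[0.0254,0.009,-0.0046,0,0,0],[0.0254,0.018,-0.0046,0,0,0],[0.0254,0.026,-0.0046,0,0,0],[0.0254,0.034,-0.0046,0,0,0],[0.0254,0.034,-0.0046,0,0,0],[0.0254,0.034,-0.0046,0,0,0],[0.0254,0.034,-0.0046,0,0,0]]'; python3 - <<'E'
from pl import *
show(); print(rel((.3932,.2463,.0055),down(60.3)))
from h import *
p,d=grab_frame("side");crop("side",p,215,170,130,110,6,"pics/s4.png")
E
```

```text
t: 5.1
tool_pos: [0.3932, 0.2462, 0.0056]
eef_rot: [0.611, -0.611, -0.356, 0.355]
wrist_force: [0.3, 0.5, -0.2]
grip_width: 0.0641
t 5.1 p [0.3932 0.2462 0.0056] x [0.495 0.869 0.   ] ang 60.3 y [ 0.  0. -1.] F [ 0.32  0.51 -0.18] T [-0.002  0.034  0.007] w 0.0641 q [-0.12  0.59 -0.68  2.13  0.63  0.63 -0.19]
(array([0.1, 0.1, 0.1]), array([0.01, 0.05, 0.02]))
```

View pics/s4.png

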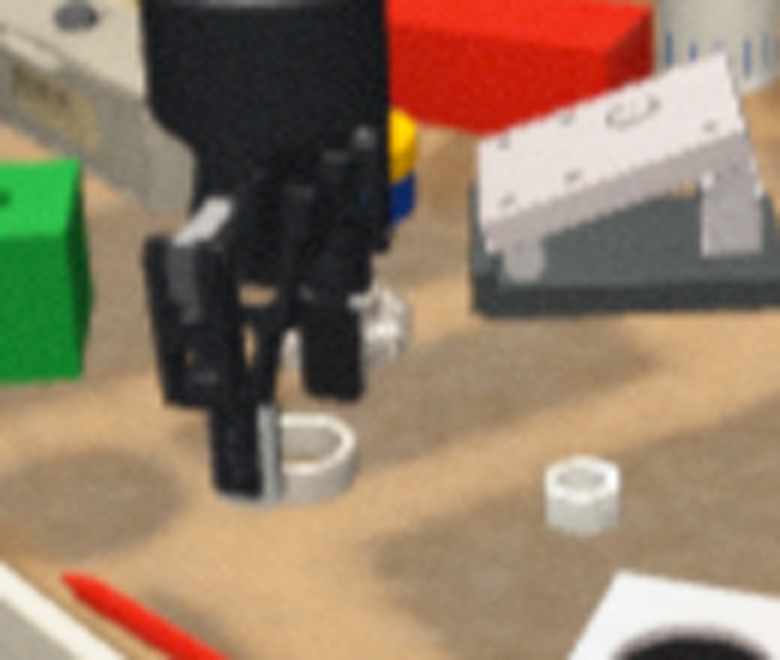

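```bash
python3 - <<'E'
from h import *
x=np.array([.495,.869,0]);z=np.array([.869,-.495,0]); c=np.array([.3932,.2463,0])
for h in(0,.005,.010,.015):
    P=[c-x*.032+z*s*.011+[0,0,h] for s in(-1,1)]+[c-x*.043+z*s*.011+[0,0,h] for s in(-1,1)]
    print(h,((proj("side",P)-[215,170]+.5)*6).round(0).tolist())
E
```

```text
0 [[226.0, 517.0], [289.0, 527.0], [212.0, 534.0], [275.0, 545.0]]
0.005 [[225.0, 503.0], [288.0, 514.0], [210.0, 521.0], [274.0, 531.0]]
0.01 [[224.0, 490.0], [287.0, 500.0], [209.0, 507.0], [273.0, 518.0]]
0.015 [[223.0, 477.0], [286.0, 487.0], [208.0, 494.0], [272.0, 504.0]]
```

The finger ends sit about 8 mm above the shut-TCP at this opening, so the TCP refers to the shut fingers. I go down 2.5 mm and close.

```bash
python3 -m handwheel '[[0,0.0025,0,0,0,0],[0,0.0025,0,0,0,0],[0,0.0025,0,0,0,0],[0,0.0025,0,0,0,0],[0,0.0025,0,0,0,0],[0,0.0025,0,0,0,0],[0,0.0025,0,0,0,0],[0,0.0025,0,0,0,0],[0,0.0025,0,0,0,0],[0,0.0025,0,0,0,0]]' 1 30; python3 - <<'E'
from pl import *
show()
from h import *
p,d=grab_frame("side");crop("side",p,215,170,130,110,6,"pics/s5.png")
E
```

```text
t: 6.15
tool_pos: [0.3932, 0.2459, 0.003]
eef_rot: [-0.611, 0.611, 0.355, -0.355]
wrist_force: [-0.8, -1.6, 5.2]
grip_width: 0.0359
t 6.15 p [0.3932 0.2459 0.003 ] x [ 0.495  0.869 -0.   ] ang 60.3 y [ 0. -0. -1.] F [-0.79 -1.63  5.25] T [-0.292  0.145  0.025] w 0.0359 q [-0.13  0.59 -0.67  2.13  0.64  0.62 -0.2 ]
```

View pics/s5.png

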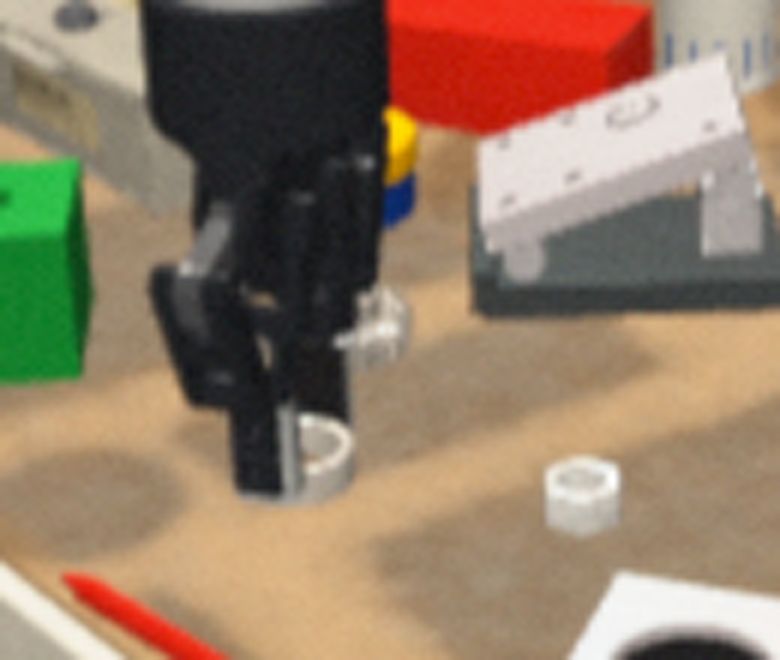

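```bash
python3 - <<'E'
from pl import *
print(rel((.4878,.0893,.05)))
E

```

```text
(array([ -89.3,  -47. , -159.7]), array([0., 0., 0.]))
```

```bash
python3 -m handwheel '[[0,-0.01,0,0,0,0],[0,-0.03,0,0,0,0],[-0.005,-0.047,-0.01,0,0,0],[-0.018,-0.047,-0.033,0,0,0],[-0.034,-0.047,-0.06,0,0,0],[-0.05,-0.047,-0.088,0,0,0],[-0.066,-0.047,-0.117,0,0,0],[-0.08,-0.047,-0.142,0,0,0],[-0.0893,-0.047,-0.1597,0,0,0],[-0.0893,-0.047,-0.1597,0,0,0]]'; python3 - <<'E'
from pl import *
show();print(rel((.4878,.0893,.020)))
from h import *
p,d=grab_frame("side");crop("side",p,285,210,130,100,6,"pics/s6.png")
p,d=grab_frame("top");crop("top",p,330,150,100,90,6,"pics/t6.png")
E
```

```text
t: 7.2
tool_pos: [0.4891, 0.0864, 0.05]
eef_rot: [-0.612, 0.612, 0.354, -0.354]
wrist_force: [-0.7, 0.3, -0.2]
grip_width: 0.0358
t 7.2 p [0.4891 0.0864 0.05  ] x [ 0.499  0.867 -0.   ] ang 60.1 y [ 0.    -0.001 -1.   ] F [-0.74  0.3  -0.22] T [0.002 0.058 0.025] w 0.0358 q [ 0.3   0.55 -0.73  2.03  0.54  0.75  0.28]
(array([ 1.9, 30. ,  2.6]), array([0., 0., 0.]))
```

View pics/s6.png

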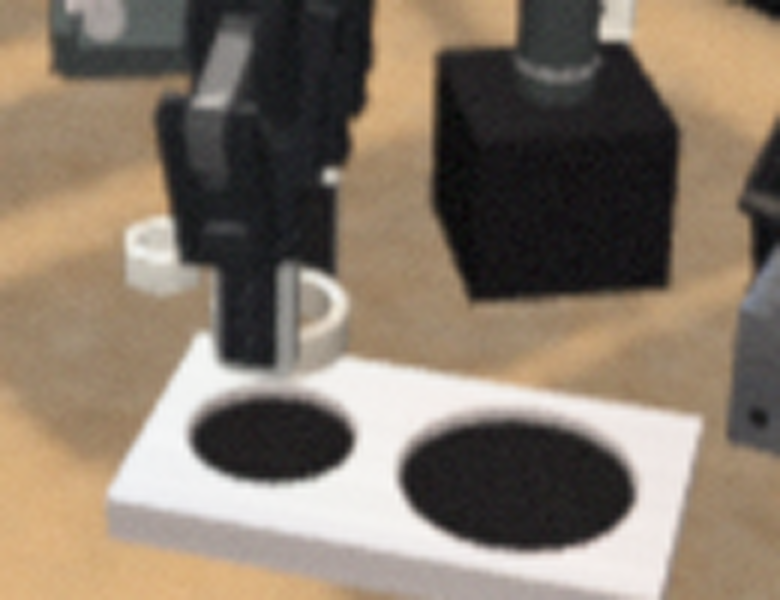

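```bash
python3 - <<'E'
from m import circ
from h import *
for z in(.047,.060):
    q=(proj("side",circ((.4891,.0864),.019,z))-[285,210]+.5)*6
    print(z,q.min(0),q.max(0))
E
```

```text
0.047 [208.57899244 298.12365494] [346.21821351 374.14371637]
0.06 [208.34621852 258.60883493] [347.0488031  333.23247342]
```

View pics/t6.png

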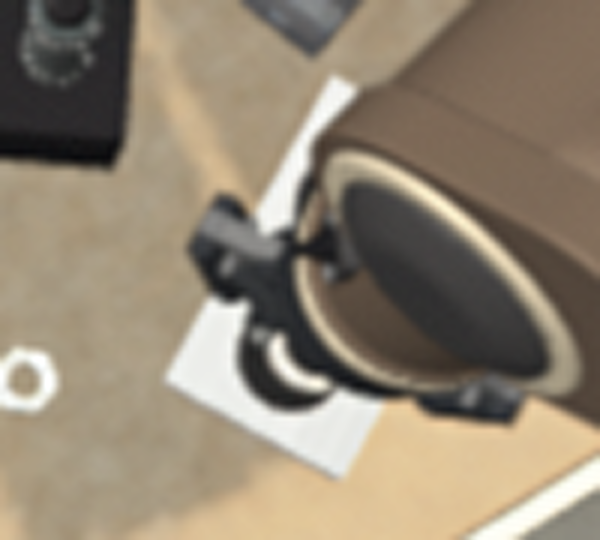

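The ring is held level and centred (right edge at 350, expected 347). The top picture shows it over the small nest.

```bash
python3 -m handwheel '[[0.0019,0.005,0.0026,0,0,0],[0.0019,0.015,0.0026,0,0,0],[0.0019,0.023,0.0026,0,0,0],[0.0019,0.029,0.0026,0,0,0],[0.0019,0.032,0.0026,0,0,0],[0.0019,0.034,0.0026,0,0,0],[0.0019,0.0355,0.0026,0,0,0],[0.0019,0.0365,0.0026,0,0,0],[0.0019,0.0365,0.0026,0,0,0],[0.0019,0.0365,0.0026,0,0,0]]'; python3 - <<'E'
from pl import *
show()
from h import *
p,d=grab_frame("side");crop("side",p,285,210,130,100,6,"pics/s7.png")
E
```

```text
t: 8.3
tool_pos: [0.4865, 0.0923, 0.0135]
eef_rot: [-0.611, 0.611, 0.355, -0.355]
wrist_force: [-0.7, 1.2, -0.7]
grip_width: 0.0358
t 8.3 p [0.4865 0.0923 0.0135] x [0.495 0.869 0.   ] ang 60.3 y [ 0. -0. -1.] F [-0.67  1.17 -0.67] T [ 0.005 -0.058 -0.007] w 0.0358 q [ 0.24  0.61 -0.68  2.06  0.61  0.68  0.22]
```

View pics/s7.png

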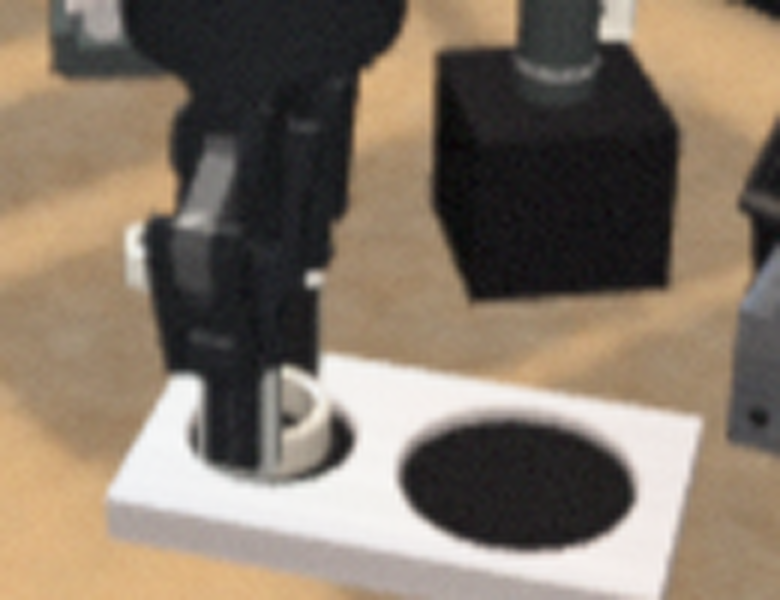

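It overshot: the earlier reading was taken before the arm had settled. The ring sits about 3 mm off centre in the nest, so I recentre it before letting go.

```bash
python3 -m handwheel '[[-0.001,0,-0.0013,0,0,0],[-0.002,0,-0.0026,0,0,0],[-0.002,0,-0.0026,0,0,0],[-0.002,0,-0.0026,0,0,0],[-0.002,0.0003,-0.0026,0,0,0],[-0.002,0.0005,-0.0026,0,0,0],[-0.002,0.0005,-0.0026,0,0,0],[-0.002,0.0005,-0.0026,0,0,0],[-0.002,0.0005,-0.0026,0,0,0],[-0.002,0.0005,-0.0026,0,0,0]]' && python3 -m handwheel '[[0,0,0,0,0,0],[0,0,0,0,0,0],[0,0,0,0,0,0],[0,0,0,0,0,0],[0,0,0,0,0,0],[0,-0.01,0,0,0,0],[0,-0.025,0,0,0,0],[0,-0.045,0,0,0,0],[0,-0.06,0,0,0,0],[0,-0.06,0,0,0,0]]' -0.4 30; python3 - <<'E'
from pl import *
show(); print(rel((.4175,.3395,.075)))
E
```

```text
t: 9.35
tool_pos: [0.4877, 0.0893, 0.0131]
eef_rot: [-0.611, 0.611, 0.355, -0.355]
wrist_force: [-1.0, -1.4, 5.9]
grip_width: 0.036
t: 10.35
tool_pos: [0.4892, 0.0897, 0.0755]
eef_rot: [-0.611, 0.612, 0.357, -0.354]
wrist_force: [-0.5, -0.1, 0.6]
grip_width: 0.0595
t 10.35 p [0.4892 0.0897 0.0755] x [0.495 0.869 0.002] ang 60.3 y [ 0.004  0.    -1.   ] F [-0.46 -0.09  0.57] T [-0.014 -0.013  0.003] w 0.0595 q [ 0.32  0.52 -0.76  2.02  0.5   0.79  0.32]
(array([181.6,   0.3, 186. ]), array([0., 0., 0.]))
```

```bash
python3 -m handwheel '[[0.01,0,0.01,0,0,0],[0.034,0,0.034,0,0,0],[0.064,0,0.064,0,0,0],[0.094,0,0.095,0,0,0],[0.124,0,0.125,0,0,0],[0.15,0,0.151,0,0,0],[0.17,0,0.172,0,0,0],[0.18,0,0.182,0,0,0],[0.1827,0,0.1848,0,0,0],[0.1827,0,0.1848,0,0,0]]' -0.85 40; python3 - <<'E'
from pl import *
show(); print(rel((.4175,.3395,.003),down(60.3)))
from h import *
p,d=grab_frame("side");crop("side",p,225,170,200,145,4,"pics/s8.png")
p,d=grab_frame("top");crop("top",p,220,150,200,120,4,"pics/t8.png")
E
```

```text
t: 11.35
tool_pos: [0.4172, 0.339, 0.0723]
eef_rot: [-0.611, 0.611, 0.355, -0.356]
wrist_force: [0.4, -0.5, 0.1]
grip_width: 0.0792
t 11.35 p [0.4172 0.339  0.0723] x [ 0.495  0.869 -0.001] ang 60.4 y [-0.001 -0.001 -1.   ] F [ 0.35 -0.51  0.12] T [-0.021 -0.058 -0.012] w 0.0792 q [-0.2   0.58 -0.75  1.92  0.53  0.85 -0.18]
(array([ 0.7, 69.3,  0. ]), array([ 0.  ,  0.06, -0.07]))
```

View pics/s8.png

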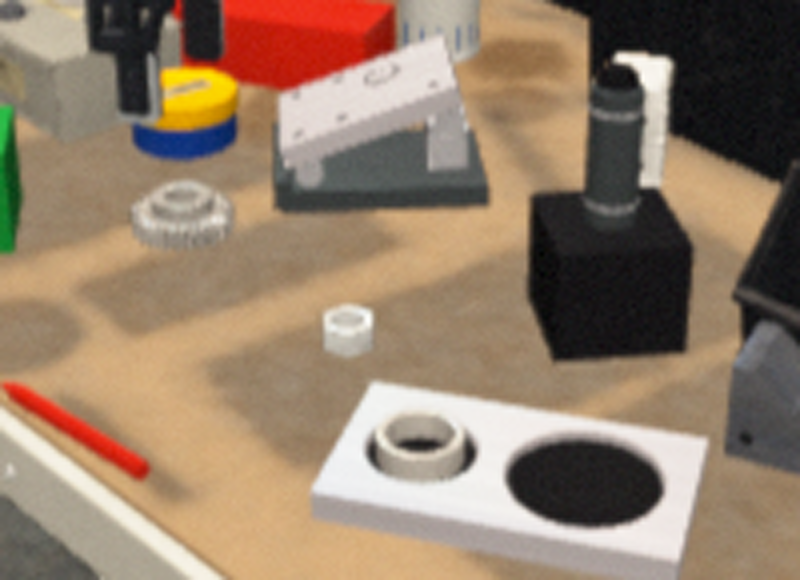

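View pics/t8.png

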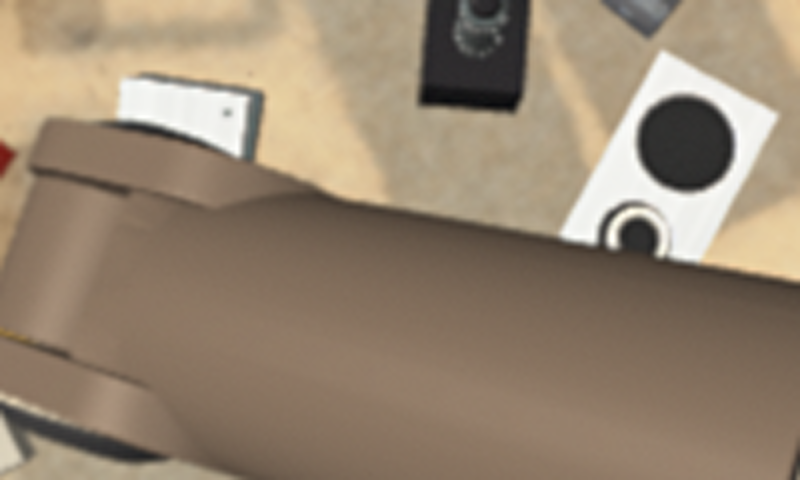

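The ring lies flat and centred in the small nest (side crop 422,447; top crop 637,237). The fingers are open over the gear. Going down.

```bash
python3 -m handwheel '[[0,0.008,0,0,0,0],[0,0.022,0,0,0,0],[0,0.037,0,0,0,0],[0,0.05,0,0,0,0],[0,0.06,0,0,0,0],[0,0.066,0,0,0,0],[0,0.069,0,0,0,0],[0,0.0695,0,0,0,0],[0,0.0695,0,0,0,0],[0,0.0695,0,0,0,0]]' && python3 -m handwheel '[[0,0,0,0,0,0],[0,0,0,0,0,0],[0,0,0,0,0,0],[0,0,0,0,0,0],[0,0,0,0,0,0],[0,0,0,0,0,0],[0,0,0,0,0,0],[0,0,0,0,0,0],[0,0,0,0,0,0],[0,0,0,0,0,0]]' 1 40; python3 - <<'E'
from pl import *
show(); print(rel((.548,.0545,.06),down(60.3)))
from h import *
p,d=grab_frame("side");crop("side",p,225,170,130,100,6,"pics/s9.png")
E
```

```text
t: 12.45
tool_pos: [0.4177, 0.3397, 0.0038]
eef_rot: [0.611, -0.611, -0.356, 0.355]
wrist_force: [-0.4, -0.3, 0.1]
grip_width: 0.0789
t: 13.45
tool_pos: [0.4176, 0.3395, 0.0042]
eef_rot: [-0.611, 0.612, 0.356, -0.355]
wrist_force: [-0.8, -1.7, 9.6]
grip_width: 0.053
t 13.45 p [0.4176 0.3395 0.0042] x [0.495 0.869 0.   ] ang 60.3 y [ 0.001 -0.    -1.   ] F [-0.78 -1.65  9.63] T [-0.468  0.4    0.043] w 0.053 q [-0.27  0.68 -0.67  1.96  0.63  0.73 -0.27]
(array([-183.1,  -55.6, -254.4]), array([0.05, 0.04, 0.01]))
```

View pics/s9.png

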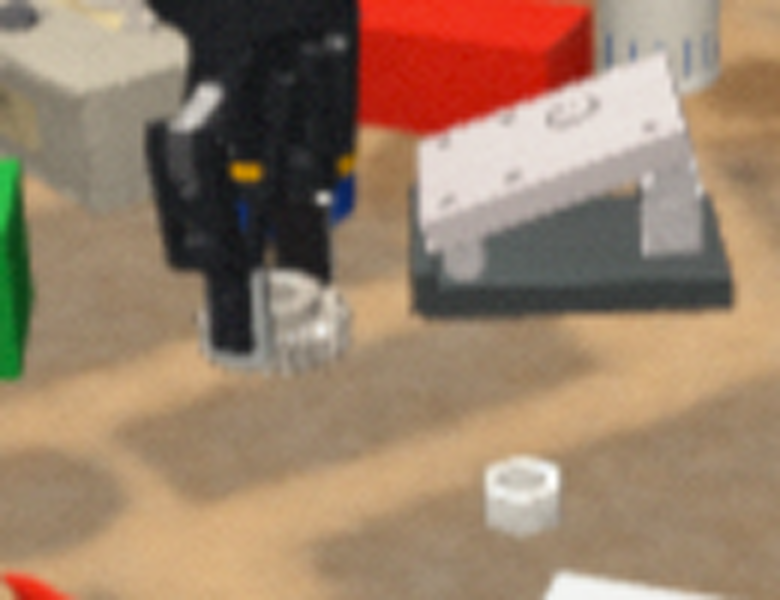

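```bash
python3 -m handwheel '[[0,-0.008,0,0,0,0],[0,-0.025,0,0,0,0],[-0.004,-0.042,-0.006,0,0,0],[-0.015,-0.052,-0.021,0,0,0],[-0.031,-0.052,-0.043,0,0,0],[-0.05,-0.052,-0.069,0,0,0],[-0.07,-0.052,-0.097,0,0,0],[-0.09,-0.052,-0.125,0,0,0],[-0.11,-0.052,-0.153,0,0,0],[-0.127,-0.052,-0.176,0,0,0]]' && python3 -m handwheel '[[-0.014,0,-0.02,0,0,0],[-0.028,0,-0.039,0,0,0],[-0.04,0,-0.056,0,0,0],[-0.049,0,-0.068,0,0,0],[-0.054,0,-0.075,0,0,0],[-0.0561,0,-0.0784,0,0,0],[-0.0561,0,-0.0784,0,0,0],[-0.0561,0,-0.0784,0,0,0],[-0.0561,0,-0.0784,0,0,0],[-0.0561,0,-0.0784,0,0,0]]'; python3 - <<'E'
from pl import *
show(); print(rel((.548,.0545,.0145),down(60.3)))
from h import *
p,d=grab_frame("side");crop("side",p,285,210,130,100,6,"pics/s10.png")
from m import circ
P,_=R0()
for z in(P[2]-.0035,P[2]-.0035+.012):
    q=(proj("side",circ(P,.028,z))-[285,210]+.5)*6
    print(z,q.min(0),q.max(0))
E
```

```text
t: 14.5
tool_pos: [0.5086, 0.1401, 0.0565]
eef_rot: [-0.611, 0.612, 0.355, -0.355]
wrist_force: [0.0, 0.6, -2.4]
grip_width: 0.0531
t: 15.5
tool_pos: [0.5477, 0.0553, 0.0554]
eef_rot: [0.611, -0.611, -0.356, 0.356]
wrist_force: [0.1, -0.2, -1.2]
grip_width: 0.0526
t 15.5 p [0.5477 0.0553 0.0554] x [0.494 0.87  0.   ] ang 60.4 y [-0.  0. -1.] F [ 0.13 -0.21 -1.16] T [-0.008  0.013 -0.053] w 0.0526 q [ 0.35  0.62 -0.72  1.9   0.55  0.83  0.39]
(array([-0.5, 40.9, -0.7]), array([-0.01,  0.11,  0.01]))
0.051839304733505065 [413.08475114 298.90672253] [622.77938286 415.49169001]
0.06383930473350506 [414.35592058 261.93227482] [625.59595945 376.53827943]
```

View pics/s10.png

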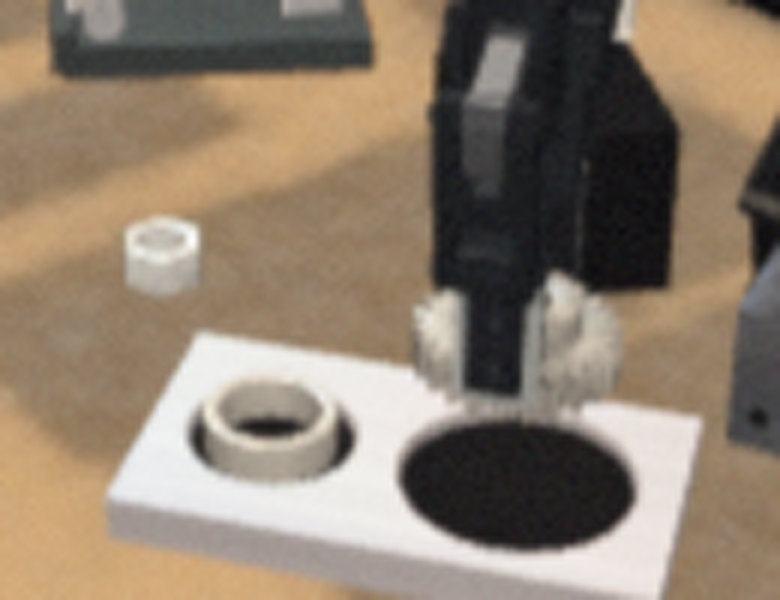

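The gear is held with edges at 415 and 622, as expected, and is over the large nest. The ring is still seated. Lowering.

```bash
python3 -m handwheel '[[-0.0005,0.006,-0.0007,0,0,0],[-0.0005,0.015,-0.0007,0,0,0],[-0.0005,0.023,-0.0007,0,0,0],[-0.0005,0.03,-0.0007,0,0,0],[-0.0005,0.034,-0.0007,0,0,0],[-0.0005,0.037,-0.0007,0,0,0],[-0.0005,0.039,-0.0007,0,0,0],[-0.0005,0.0402,-0.0007,0,0,0],[-0.0005,0.041,-0.0007,0,0,0],[-0.0005,0.041,-0.0007,0,0,0]]'; python3 - <<'E'
from pl import *
show()
from h import *
p,d=grab_frame("side");crop("side",p,285,210,130,100,6,"pics/s11.png")
E
```

```text
t: 16.55
tool_pos: [0.5484, 0.0537, 0.0145]
eef_rot: [-0.611, 0.611, 0.355, -0.355]
wrist_force: [-0.2, 0.7, -1.6]
grip_width: 0.0529
t 16.55 p [0.5484 0.0537 0.0145] x [0.495 0.869 0.   ] ang 60.3 y [ 0. -0. -1.] F [-0.18  0.72 -1.59] T [-0.023  0.013 -0.036] w 0.0529 q [ 0.32  0.67 -0.68  1.92  0.61  0.76  0.34]
```

View pics/s11.png

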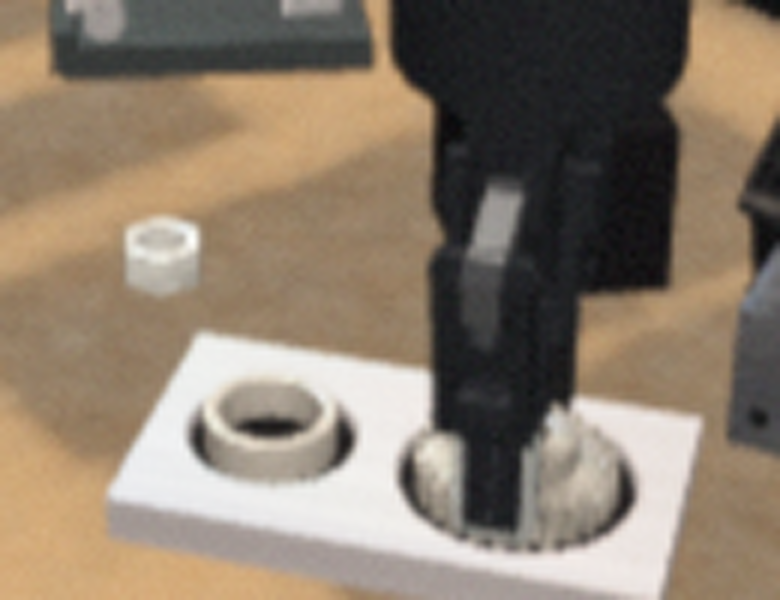

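```bash
python3 -m handwheel '[[0,0.0003,0,0,0,0],[0,0.0003,0,0,0,0],[0,0.0003,0,0,0,0],[0,0.0003,0,0,0,0],[0,0.0003,0,0,0,0],[0,-0.01,0,0,0,0],[0,-0.03,0,0,0,0],[0,-0.065,0,0,0,0],[0,-0.105,0,0,0,0],[0,-0.145,0,0,0,0]]' -0.65 40; python3 - <<'E'
from pl import *
show()
from h import *
p,d=grab_frame("side");crop("side",p,285,210,130,100,6,"pics/s12.png")
E
```

```text
t: 17.6
tool_pos: [0.5479, 0.0539, 0.1614]
eef_rot: [0.611, -0.611, -0.356, 0.356]
wrist_force: [0.2, -0.4, -0.8]
grip_width: 0.0705
t 17.6 p [0.5479 0.0539 0.1614] x [0.494 0.869 0.   ] ang 60.4 y [-0.  0. -1.] F [ 0.22 -0.39 -0.83] T [ 0.041 -0.084 -0.076] w 0.0705 q [ 0.43  0.49 -0.82  1.82  0.41  1.02  0.5 ]
```

View pics/s12.png

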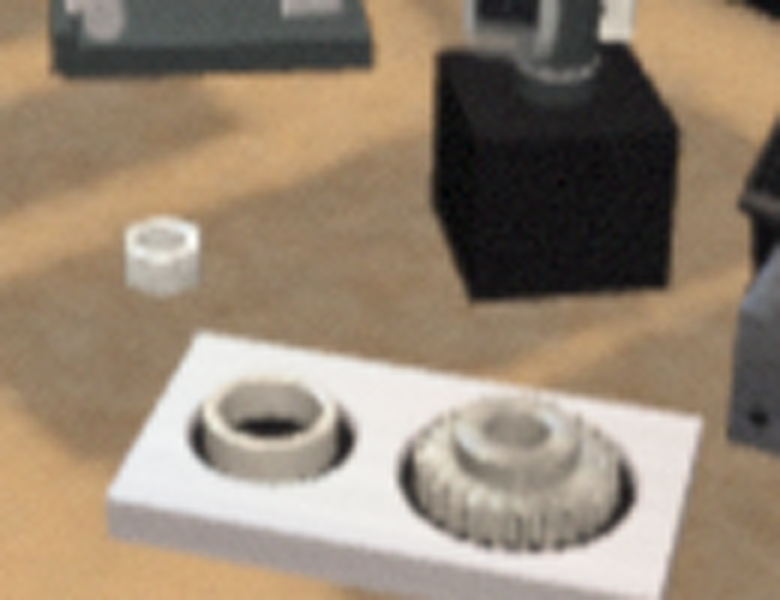

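```bash
python3 - <<'E'
from pl import *
print(rel((.606,.190,.165),down(60.3)))
from h import *
p,d=grab_frame("top");crop("top",p,320,140,100,90,6,"pics/t12.png")
from m import circ
from ov import overlay
S=(.4878,.0893);L=(.548,.0545)
p,d=grab_frame("side")
overlay("side",p,(305,255,110,65,7),[(circ(L,.028,.022),(0,0,255)),(circ(L,.017,.030),(255,0,0)),(circ(S,.019,.023),(0,0,255)),(circ(L,.0325,.014),(0,255,0))],"pics/ov12.png")
E
```

```text
(array([144.3,   3.4,  18.8]), array([0.39, 0.1 , 0.27]))
```

View pics/ov12.png

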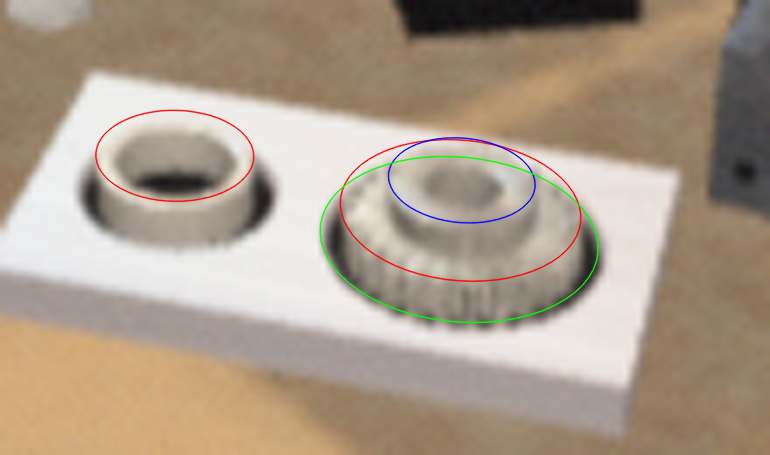

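Both parts are seated: the ring and gear outlines match the seated heights. Now the tester.

```bash
python3 -m handwheel '[[0.008,-0.003,0.001,0,0,0],[0.026,-0.003,0.004,0,0,0],[0.05,-0.003,0.007,0,0,0],[0.075,-0.003,0.01,0,0,0],[0.1,-0.003,0.013,0,0,0],[0.12,-0.003,0.016,0,0,0],[0.135,-0.003,0.018,0,0,0],[0.142,-0.003,0.0185,0,0,0],[0.1443,-0.003,0.0188,0,0,0],[0.1443,-0.003,0.0188,0,0,0]]' -0.4; python3 - <<'E'
from pl import *
show(); print(rel((.606,.190,.0773),down(60.3)))
from h import *
p,d=grab_frame("side");crop("side",p,325,150,110,100,6,"pics/s13.png")
E
```

```text
t: 18.75
tool_pos: [0.6032, 0.1879, 0.1619]
eef_rot: [-0.611, 0.611, 0.355, -0.356]
wrist_force: [0.2, -0.3, -0.1]
grip_width: 0.0598
t 18.75 p [0.6032 0.1879 0.1619] x [ 0.495  0.869 -0.001] ang 60.3 y [-0.001 -0.001 -1.   ] F [ 0.2  -0.3  -0.14] T [0.005 0.007 0.01 ] w 0.0598 q [ 0.15  0.61 -0.78  1.62  0.47  1.11  0.3 ]
(array([ 3.3, 84.6, -1.4]), array([-0.02,  0.02, -0.05]))
```

View pics/s13.png

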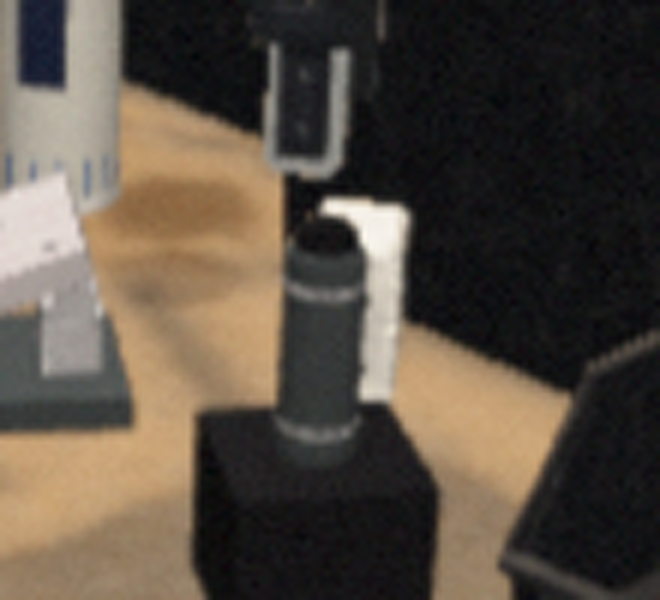

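```bash
python3 -m handwheel '[[0.002,0.003,-0.0007,0,0,0],[0.002,0.015,-0.0007,0,0,0],[0.002,0.03,-0.0007,0,0,0],[0.002,0.046,-0.0007,0,0,0],[0.002,0.06,-0.0007,0,0,0],[0.002,0.072,-0.0007,0,0,0],[0.002,0.08,-0.0007,0,0,0],[0.002,0.084,-0.0007,0,0,0],[0.002,0.0846,-0.0007,0,0,0],[0.002,0.0846,-0.0007,0,0,0]]'; python3 - <<'E'
from pl import *
show(); print(rel((.606,.190,.0773),down(60.3)))
from h import *
p,d=grab_frame("side");crop("side",p,325,150,110,100,6,"pics/s14.png")
p,d=grab_frame("top");crop("top",p,300,120,90,70,7,"pics/t14.png")
E
```

```text
t: 19.8
tool_pos: [0.6052, 0.19, 0.0781]
eef_rot: [-0.611, 0.611, 0.356, -0.355]
wrist_force: [-0.8, 0.4, 0.1]
grip_width: 0.0595
t 19.8 p [0.6052 0.19   0.0781] x [0.495 0.869 0.001] ang 60.3 y [ 0.001  0.    -1.   ] F [-0.76  0.36  0.14] T [-0.041  0.007 -0.024] w 0.0595 q [ 0.11  0.7  -0.73  1.68  0.55  0.97  0.24]
(array([ 0.4,  0.8, -0.7]), array([0.02, 0.04, 0.03]))
```

View pics/s14.png

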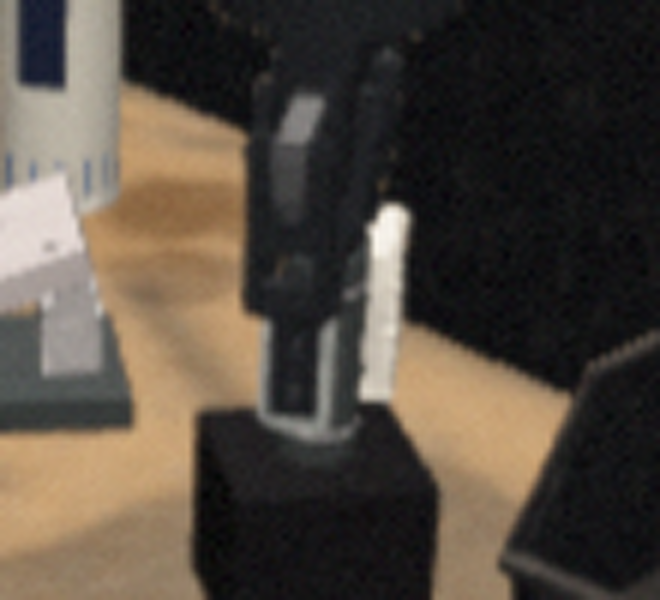

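View pics/t14.png

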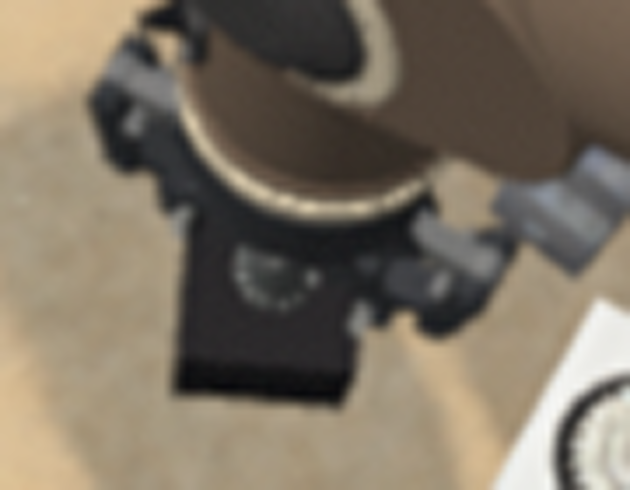

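The fingers straddle the handle, with finger pads at top crop (185,220) and (360,315) and the handle at (275,270). Closing.

```bash
python3 -m handwheel '[[0,0,0,0,0,0],[0,0,0,0,0,0],[0,0,0,0,0,0],[0,0,0,0,0,0],[0,0,0,0,0,0],[0,0,0,0,0,0],[0,0,0,0,0,0],[0,0,0,0,0,0],[0,0,0,0,0,0],[0,0,0,0,0,0]]' 1 60; python3 -m handwheel '[[0,-0.003,0,0,0,0],[0,-0.01,0,0,0,0],[0,-0.02,0,0,0,0],[0,-0.032,0,0,0,0],[0,-0.044,0,0,0,0],[0,-0.056,0,0,0,0],[0,-0.068,0,0,0,0],[0,-0.077,0,0,0,0],[0,-0.08,0,0,0,0],[0,-0.08,0,0,0,0]]'; python3 - <<'E'
from pl import *
show()
from h import *
p,d=grab_frame("side");crop("side",p,325,120,110,130,4.6,"pics/s15.png")
E
```

```text
t: 20.9
tool_pos: [0.6053, 0.1899, 0.0782]
eef_rot: [-0.611, 0.611, 0.356, -0.355]
wrist_force: [-0.4, -1.2, 4.5]
grip_width: 0.0248
t: 21.9
tool_pos: [0.6051, 0.1898, 0.1583]
eef_rot: [-0.611, 0.611, 0.356, -0.355]
wrist_force: [-0.1, 0.2, -1.3]
grip_width: 0.0246
t 21.9 p [0.6051 0.1898 0.1583] x [0.495 0.869 0.   ] ang 60.3 y [ 0.001  0.    -1.   ] F [-0.07  0.19 -1.32] T [ 0.015 -0.007  0.011] w 0.0246 q [ 0.14  0.62 -0.78  1.61  0.47  1.11  0.29]
```

View pics/s15.png

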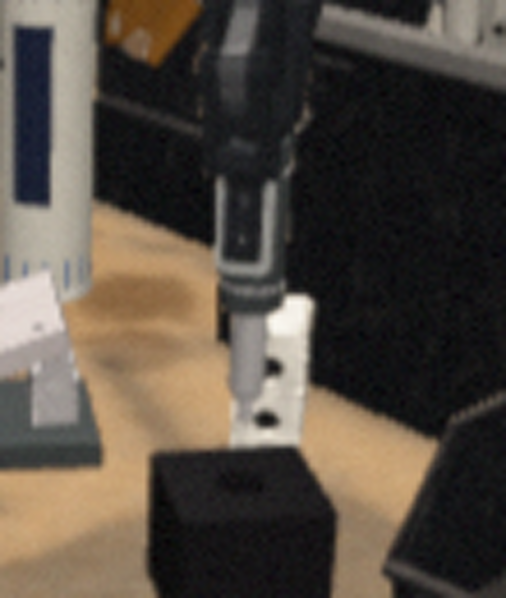

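The tester is out of the holder, nose at crop (248,360) and tip at (245,420), hanging straight. Checking the tip offset and planning the approach.

```bash
python3 - <<'E'
from pl import *
from h import *
from sp import sine
p0,r=R0(); tip=p0-[0,0,.0722]
print(((proj("side",[tip])-[325,120]+.5)*4.6).round(1), (proj("top",[tip])).round(1))
spot=np.array([.539,.3825,.0605]); _,F=sine((0,0,0),np.radians(-9.5)); n=F[:,2]
for a in(60.3,40,20):
  Rt=ori([np.cos(np.radians(a)),np.sin(np.radians(a)),0],-n)
  P=spot+n*(.0722+.02); print(a,P,rel(P,Rt), Rt.as_matrix()[:,0])
E
```

```text
[[240.9 420.7]] [[339.7 156.5]]
60.3 [0.50789822 0.38770465 0.14713966] (array([124.1,  10.4, 182.3]), array([-18.84,  -1.08,  -6.73])) [0.45883139 0.8814668  0.11175881]
40 [0.50789822 0.38770465 0.14713966] (array([124.1,  10.4, 182.3]), array([-17.49,  18.4 ,  -9.89])) [0.70882291 0.67211703 0.21407656]
20 [0.50789822 0.38770465 0.14713966] (array([124.1,  10.4, 182.3]), array([-15.71,  38.38, -13.  ])) [0.8791312  0.37586342 0.29301027]
```

```bash
python3 -m handwheel '[[0.005,-0.02,0.008,0,0,0],[0.02,-0.035,0.03,-1,0,-0.4],[0.038,-0.04,0.058,-4,-0.2,-1.4],[0.057,-0.04,0.088,-7.5,-0.4,-2.7],[0.076,-0.037,0.118,-11,-0.6,-4],[0.094,-0.03,0.146,-14.5,-0.8,-5.2],[0.108,-0.02,0.168,-17.2,-1,-6.1],[0.117,-0.012,0.182,-18.84,-1.08,-6.73],[0.1217,-0.0084,0.1887,-18.84,-1.08,-6.73],[0.1217,-0.0084,0.1887,-18.84,-1.08,-6.73]]'; cat > tgt.py <<'E'
from pl import *
from h import *
from sp import sine
spot=np.array([.539,.3825,.0605]); _,F=sine((0,0,0),np.radians(-9.5)); n=F[:,2]
Rt=ori([np.cos(np.radians(60.3)),np.sin(np.radians(60.3)),0],-n)
def tipnow(L=.0722):
    p,r=R0(); t=p+r.apply([0,L,0]); e=F.T@(t-spot); return t,(e*1000).round(2),np.degrees(np.arccos(-r.apply([0,1,0])@n)).round(2)
E
python3 - <<'E'
from tgt import *
show(); print(tipnow()); print(rel(spot+n*(.0722+.008),Rt))
p,d=grab_frame("side");crop("side",p,265,130,120,100,6,"pics/s16.png")
p,d=grab_frame("top");crop("top",p,220,130,120,100,6,"pics/t16.png")
E
```

```text
t: 22.95
tool_pos: [0.5002, 0.3897, 0.1652]
eef_rot: [-0.519, 0.677, 0.45, -0.263]
wrist_force: [0.7, 0.0, -2.1]
grip_width: 0.0247
t 22.95 p [0.5002 0.3897 0.1652] x [0.457 0.883 0.11 ] ang 62.6 y [ 0.335 -0.056 -0.94 ] F [ 0.69  0.04 -2.1 ] T [ 0.087  0.438 -0.035] w 0.0247 q [-0.38  0.49 -0.7   1.82  0.8   0.96 -0.41]
(array([0.52438605, 0.38568921, 0.09729206]), array([-1.46,  0.73, 39.68]), np.float64(0.11))
(array([-0.2, 31.7, -1.5]), array([-0.11,  0.14, -0.04]))
```

View pics/s16.png

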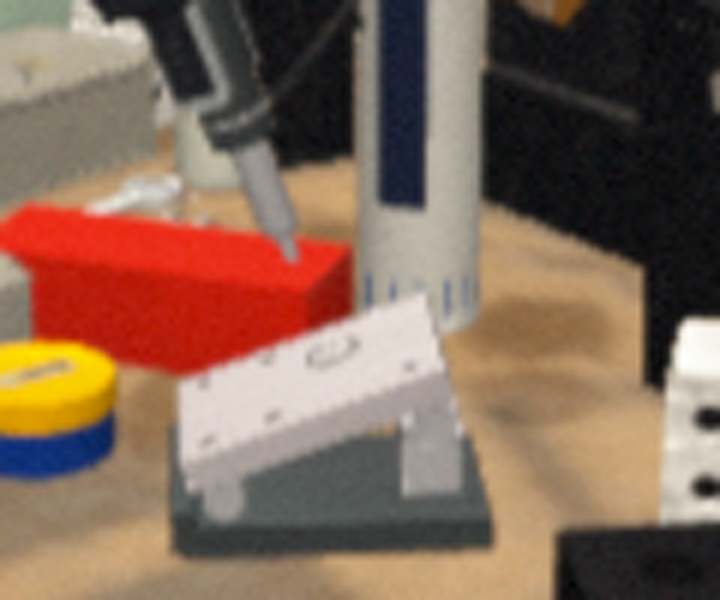

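View pics/t16.png

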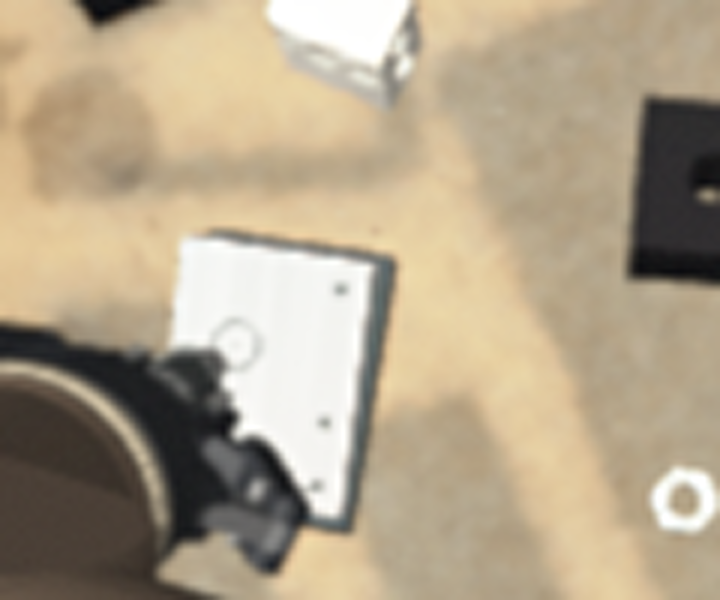

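```bash
python3 - <<'E'
from tgt import *
t,_,_=tipnow()
print("side tip",((proj("side",[t])-[265,130]+.5)*6).round(0),"spot",((proj("side",[spot])-[265,130]+.5)*6).round(0),"top spot",((proj("top",[spot])-[220,130]+.5)*6).round(0))
J=[spot+F[:,0]*.005,spot+F[:,1]*.005]; print(((proj("side",J)-proj("side",[spot]))*6).round(1),((proj("top",J)-proj("top",[spot]))*6).round(1))
E
```

```text
side tip [[300. 259.]] spot [[333. 350.]] top spot [[237. 345.]]
[[12.3 -4.5]
 [-0.8 -5. ]] [[  1.5 -12.3]
 [-12.3  -1.9]]
```

```bash
python3 - <<'E'
from tgt import *
p,d=grab_frame("side")
t0,_,_=tipnow(); P,r=R0()
ax=np.array([P+r.apply([0,s,0]) for s in(-.03,0,.0202,.06,.0722)])
from ov import overlay
overlay("side",p,(280,130,50,50,12),[(ax,(0,255,0))],"pics/s17.png"); print(((proj("side",ax)-[280,130]+.5)*12).round(0))
E
```

```text
[[221.  19.]
 [282. 170.]
 [322. 270.]
 [399. 461.]
 [422. 518.]]
```

View pics/s17.png

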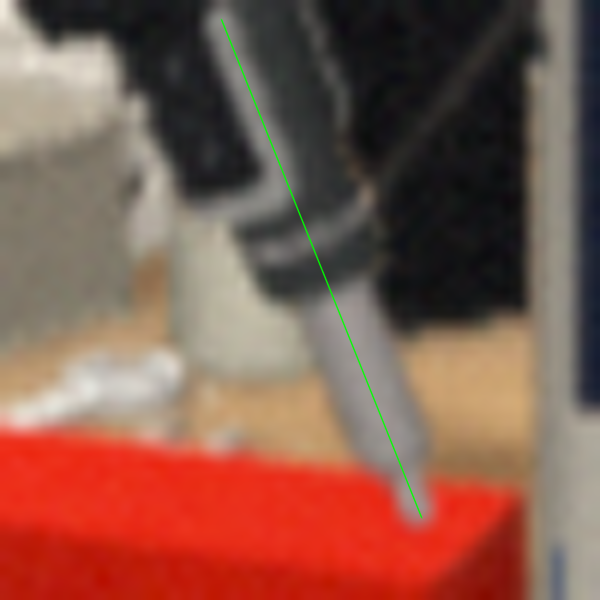

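The tip and axis overlay match within 0.5 px and the tilt is right. I approach to about 8 mm off the face.

```bash
python3 -m handwheel '[[0,0.003,-0.001,0,0,0],[0,0.008,-0.001,0,0,0],[0,0.014,-0.001,0,0,0],[0,0.02,-0.001,0,0,0],[0,0.025,-0.001,0,0,0],[0,0.029,-0.001,0,0,0],[0,0.031,-0.001,0,0,0],[0,0.0317,-0.001,0,0,0],[0,0.0317,-0.001,0,0,0],[0,0.0317,-0.001,0,0,0]]'; python3 - <<'E'
from tgt import *
show(); print(tipnow()); print(rel(spot+n*(.0722+.003),Rt))
p,d=grab_frame("side");crop("side",p,285,145,70,60,11,"pics/s18.png")
p,d=grab_frame("top");crop("top",p,240,150,60,60,10,"pics/t18.png")
E
```

```text
t: 24.1
tool_pos: [0.5127, 0.3869, 0.1369]
eef_rot: [-0.519, 0.678, 0.45, -0.262]
wrist_force: [-0.3, 1.0, -0.7]
grip_width: 0.0245
t 24.1 p [0.5127 0.3869 0.1369] x [0.459 0.882 0.112] ang 62.5 y [ 0.338 -0.056 -0.94 ] F [-0.29  1.04 -0.73] T [0.049 0.41  0.069] w 0.0245 q [-0.38  0.53 -0.68  1.83  0.85  0.92 -0.44]
(array([0.53709195, 0.38284687, 0.06904621]), array([1.1 , 0.03, 8.69]), np.float64(0.04))
(array([-0.3,  5.7,  1. ]), array([0.01, 0.01, 0.04]))
```

View pics/s18.png

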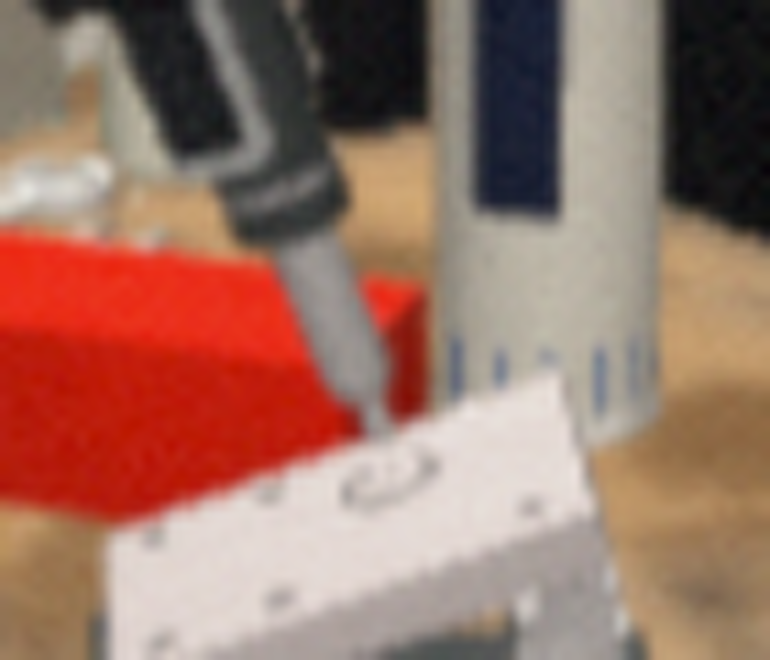

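View pics/t18.png

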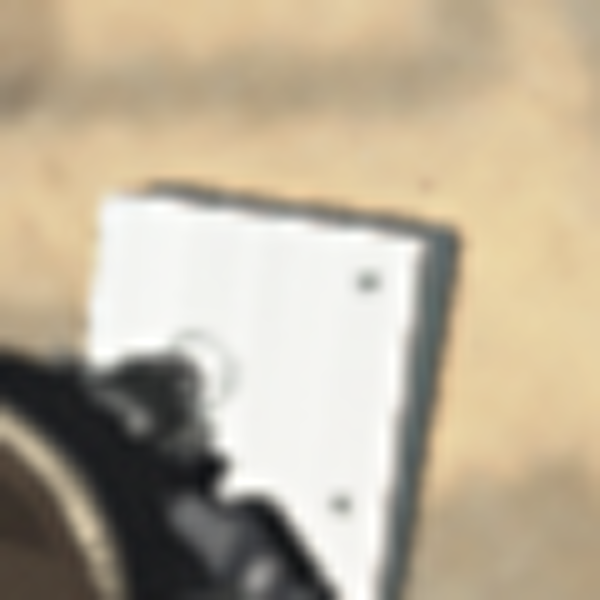

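```bash
cat >> tgt.py <<'E'
def force(k=10):
    f=[];T=[]
    for _ in range(k):
        grab_frame("side"); s=get_state(); f.append(np.array(s["wrist_force"])@F); T.append(s["wrist_torque"])
    f=np.array(f); print("F face axes",f.mean(0).round(2),"sd",f.std(0).round(2),"T",np.mean(T,0).round(3))
E
python3 -c "
from tgt import *
force()
print(tipnow())"
python3 -m handwheel '[[0,0.002,0.0005,0,0,0],[0,0.004,0.001,0,0,0],[0,0.006,0.001,0,0,0],[0,0.0075,0.001,0,0,0],[0,0.009,0.001,0,0,0],[0,0.01,0.001,0,0,0],[0,0.011,0.001,0,0,0],[0,0.011,0.001,0,0,0],[0,0.011,0.001,0,0,0],[0,0.011,0.001,0,0,0]]'; python3 -c "
from tgt import *
force()
show()
print(tipnow())"
```

```text
F face axes [-0.56 -0.18 -1.31] sd [0.48 0.43 0.46] T [ 0.106  0.455 -0.006]
(array([0.53710564, 0.38259232, 0.06881988]), array([ 1.08, -0.22,  8.46]), np.float64(0.01))
t: 25.7
tool_pos: [0.5156, 0.3866, 0.1261]
eef_rot: [-0.519, 0.678, 0.45, -0.262]
wrist_force: [-1.5, -1.9, 1.4]
grip_width: 0.0247
F face axes [-1.15 -0.82  2.17] sd [0.46 0.5  0.44] T [-0.166  0.643 -0.089]
t 26.2 p [0.5156 0.3866 0.126 ] x [0.459 0.881 0.112] ang 62.5 y [ 0.337 -0.056 -0.94 ] F [-1.58 -0.42  1.57] T [-0.202  0.674 -0.092] w 0.0249 q [-0.39  0.55 -0.66  1.83  0.87  0.9  -0.45]
(array([0.54000122, 0.38251558, 0.05819419]), array([ 0.14,  0.18, -2.5 ]), np.float64(0.02))
```

The contact force rose 3.5 N, which is about 3 mm in; the geometry says 2.5 mm. Another 2.2 mm.

```bash
python3 -m handwheel '[[0,0.0005,0,0,0,0],[0,0.001,0,0,0,0],[0,0.0015,0,0,0,0],[0,0.002,0,0,0,0],[0,0.0022,0,0,0,0],[0,0.0022,0,0,0,0],[0,0.0022,0,0,0,0],[0,0.0022,0,0,0,0],[0,0.0022,0,0,0,0],[0,0.0022,0,0,0,0]]'; python3 -c "
from tgt import *
force(20)
show()
print(tipnow())
p,d=grab_frame('side');crop('side',p,285,145,70,60,11,'pics/s19.png')
P,r=R0(); q=[P+r.apply([0,.0722-.004-.0127,0])]; print(((proj('side',q)-[285,145]+.5)*11).round(0),((proj('side',[spot])-[285,145]+.5)*11).round(0))
p,d=grab_frame('top');crop('top',p,220,130,200,140,4,'pics/t19.png')
"
```

```text
t: 27.2
tool_pos: [0.5163, 0.3864, 0.124]
eef_rot: [-0.519, 0.678, 0.45, -0.262]
wrist_force: [-2.6, -0.8, 2.8]
grip_width: 0.025
F face axes [-0.98 -0.9   3.12] sd [0.47 0.54 0.49] T [-0.15   0.645 -0.089]
t 28.2 p [0.5164 0.3864 0.124 ] x [0.459 0.881 0.112] ang 62.5 y [ 0.337 -0.056 -0.94 ] F [-1.92 -1.34  2.3 ] T [-0.15   0.638 -0.102] w 0.0249 q [-0.39  0.55 -0.66  1.83  0.87  0.9  -0.45]
(array([0.54072671, 0.38239512, 0.05612315]), array([ 0.12,  0.18, -4.7 ]), np.float64(0.02))
[[371. 427.]] [[390. 477.]]
```

View pics/s19.png

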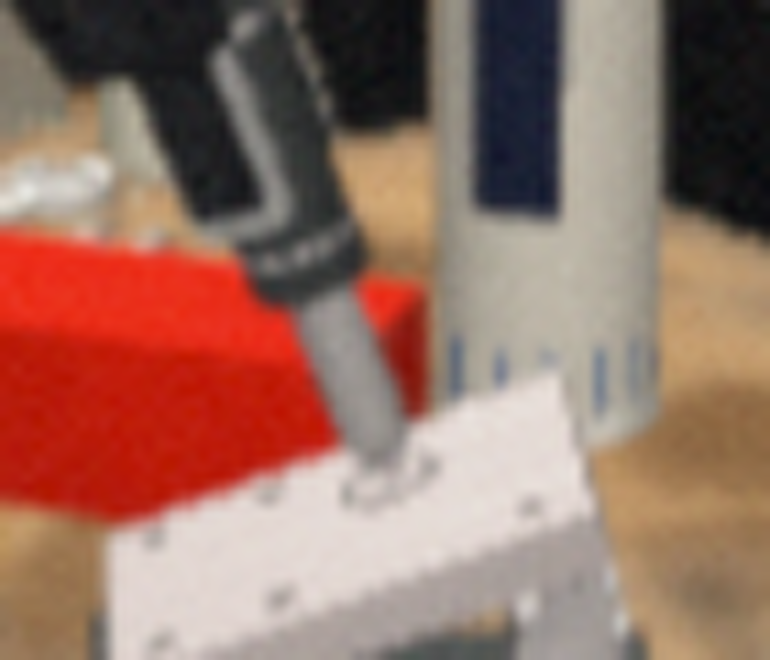

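View pics/t19.png

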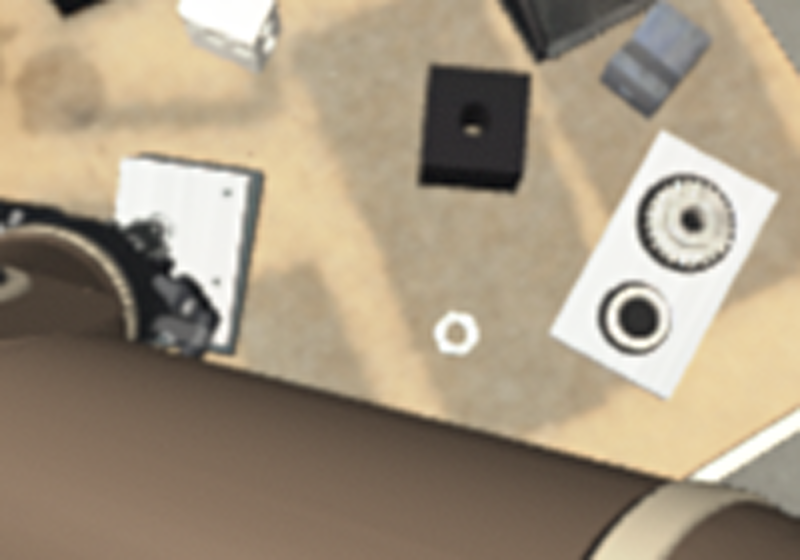

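```bash
python3 -c "
from tgt import *
p,d=grab_frame('side')
P,r=R0()
from ov import overlay
t=np.linspace(0,2*np.pi,40)
def ring(c,R): return np.array(c)+np.c_[np.cos(t)*R,np.sin(t)*R,0*t]@F.T
c=P+r.apply([0,.0722-.0048-.0072,0]); c2=P+r.apply([0,.0722-.0048,0])
im=np.clip((p.astype(float)-60)*1.3,0,255).astype(np.uint8)
overlay('side',im,(305,172,32,26,20),[(ring(c,.0075),(0,255,0)),(ring(c2,.003),(0,0,255))],'pics/z1.png')
overlay('side',im,(305,172,32,26,20),[],'pics/z2.png')
a=cv2.imread('pics/z1.png');b=cv2.imread('pics/z2.png');cv2.imwrite('pics/z.png',cv2.resize(np.hstack([a,b]),(800,325)))
"
```

```text
(no output)
```

View pics/z.png

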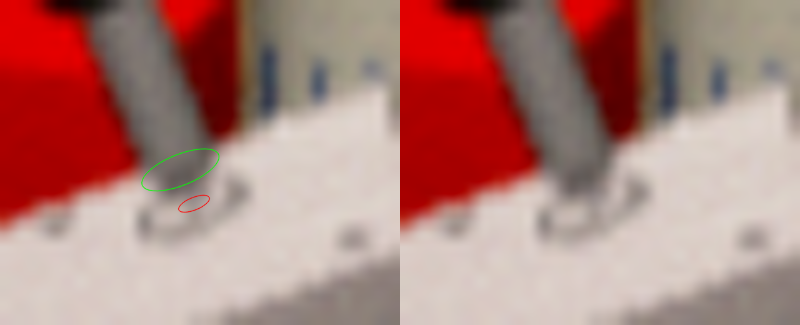

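In the zoom the tip meets the face at (190,205) and the circle is centred at about (194,209), so it is inside. The push is about 4.4 N. Handing in.

```bash
python3 -c "
from station import *
print(get_state()['t']); print(finish_job())"
```

```text
28.35
the job is handed in; nothing more can be done
None
```

I did all three steps in the order asked and handed the job in at 28.35 s of the 61 s allowed, with the tester still held on the sine plate. No verdict was reported.

- **Ring:** I laid it in the small nest and let go. I had overshot by about 3 mm going in, so I recentred it before opening the fingers. The last top picture shows it flat in the nest.
- **Gear:** I laid it in the large nest and let go. The last top picture shows it flat in the nest. In the side picture both parts sat 2–3 mm off my predicted outlines, in the same direction as that camera's own earlier offset, so I took them as seated.
- **Tester:** I drew it straight up out of the black holder. The tool axis is 0.02° from the face normal I measured from the pictures; the tester itself looked within about 1° of the tool axis. The tip is about 1 mm from the scribed circle's centre in the side view.
- **Push:** the force rose 4.4 N over the free reading, about 4.9 mm of plunger travel; geometry gave 4.7 mm.

In the last pictures the nut, vee block, chuck jaw and green look-alike were where they started. The arm hid the tin in the last top picture; it was last seen in place during the approach to the face.

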